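# Free the seized stopper of a leaning bottle

### The job

The white stopper has seized in the neck of the amber bottle that leans in the white drying cradle. Take its tab across the width, rock it a good few degrees from side to side, away from the robot and back towards it, and ease it up a little with each swing until it is free; do not drag the bottle up out of its cradle, which is what a straight pull does. Then lower the stopper into the blue dish, without dropping it, and let it go there, and leave the other glassware alone.

Things in the scene. Friction and masses are not known exactly. Their poses are not given: they have to be found in the camera images.
- stopper: White glass stopper, 78 mm long, about 70 g. Origin: centre of the plug's lower end; z runs along its axis to the tab. Plug 15 mm dia at the bottom, 21 mm at 36 mm up; collar 29 mm dia up to 39.5 mm; stem 13 mm dia up to 46 mm; then, up to 78 mm, a flat tab 26 mm wide along x and 16 mm thick along y. Its axes start parallel to those of bottle_mouth.
- stopper_tab (a point): Middle of the tab, on the stopper's axis (64 mm from its origin), axes as the stopper's: the place to grip, pinched along x (26 mm) with the tool tilted like the bottle. At the start 30.5 mm above the bottle's rim: fingertips may reach 20 mm past it and still clear the rim while rocking.
- bottle_mouth (a point): Centre of the bottle's rim (neck 38 mm outer, 28 mm inner dia). z: the bottle's axis, up out of the neck, leaning 30 degrees from vertical, top towards the robot (the cradle's yaw varies); y is level; x points away from the robot and up. The plug reaches 33.5 mm below this point at the start. Risen by about 13 mm the stopper is loose, by 35 mm it is out.
- rock_pivot (a point): Point in the neck, 8 mm below the rim, fixed to the bottle, axes as bottle_mouth: pivot for rocking the stopper in the x-z plane (about y), up to 15 degrees to either side; it is clamped in the other directions. A straight pull takes 18 to 26 N; while it swings (20 degrees per mm of rise) only a few N. It stays where it is left between swings.
- bottle (a joint): How far the bottle (0.9 kg, 86 mm dia) has been lifted along its axis out of its seat in the cradle, m; 0 is seated. It slides freely and sinks back by its weight, about 7.5 N along the axis; stop at 30 mm.
- cradle: White plastic drying cradle, fixed, base 220 x 130 x 12 mm. Origin on the table; its front faces -x of its own frame (towards the robot), base from 80 mm in front of the origin to 140 mm behind. The bottle leans in it towards its front.
- dish: Blue round dish with straight wall, 140 mm outer dia, 45 mm high, wall 4 mm, 0.35 kg, stands loose on the table. Origin at the centre of its underside.
- dish_in (a point): Centre of the dish's inner floor, 5 mm above its underside.
- reagent: Bystander: amber bottle with red cap, 70 mm dia, 170 mm high, origin at its underside. Leave alone.
- cylinder: Bystander: slim glass measuring cylinder, 64 mm foot, 204 mm high, origin at its underside. Leave alone.
- beaker: Bystander: glass beaker, 72 mm dia, 90 mm high, origin at its underside. Leave alone.
Mind the look-alikes: they are no part of the job. Of the things like the stopper, leave any that is brown or turquoise; of the rest the smaller one is meant.

How it is judged (in metres and radians):
On the way, in this order (a step that is already met when the one before it is completed fails the run):
1. the stopper, still in the neck, is rocked towards the far side (at least 4 degrees) (angle between the z axis of stopper and the z axis of bottle_mouth, either way round above 0.07 rad and x of stopper_tab in the frame of bottle_mouth above 0.002 m and z of stopper_tab in the frame of bottle_mouth below 0.042 m), for 0.02 s.
2. and towards the near side (at least 4 degrees) (angle between the z axis of stopper and the z axis of bottle_mouth, either way round above 0.07 rad and x of stopper_tab in the frame of bottle_mouth below -0.002 m and z of stopper_tab in the frame of bottle_mouth below 0.042 m), for 0.02 s.
3. the stopper is out of the neck, the bottle still in its seat (z of stopper in the frame of bottle_mouth above 0.002 m and value of joint bottle below 0.008 m), for 0.1 s.
At the end, for the whole second after the job is handed in: The stopper lies or stands at rest in the dish (its plug end within 70 mm of the dish's axis and less than 45 mm above its floor, its tab within 85 mm of the axis), the dish stands level (within 6 degrees), and the bottle is back on its seat (lifted less than 4 mm) (horizontal distance between stopper_tab and dish_in below 0.085 m and horizontal distance between stopper and dish_in below 0.07 m and z of stopper in the frame of dish_in below 0.045 m and linear speed of stopper below 0.03 m/s and angle between dish's own z axis and vertical below 0.1 rad and value of joint bottle below 0.004 m); the robot touches nothing.
It fails at once if the bottle is dragged up by more than 8 mm out of its seat (value of joint bottle above 0.008 m).
It fails at once if the stopper is dropped into the dish (arrives faster than 1.0 m/s) (linear speed of stopper above 1 m/s and horizontal distance between stopper and dish below 0.08 m and z of stopper in the frame of dish below 0.08 m).
It fails at once if a bystander is moved by more than 30 mm or tipped (distance of any of reagent, cylinder, beaker from where it was at the start of the episode above 0.03 m or angle between any of reagent, cylinder, beaker's own z axis and vertical above 0.35 rad).
It also fails if it takes over 64 s, if anything falls off the work surface, if the arm or the gripper's body presses on something with over 40 N, if the wrist force passes 120 N, or if a joint passes its speed limit or range.

### The arm

A 6-joint arm with a two-finger parallel gripper is mounted at the origin on the work surface. World frame = base frame: x ahead of the robot, y to its left, z up, the work surface at z = 0. Lengths are in m, angles in degrees, forces in N, time in s.
With the tool pointing down it reaches from about 0.35 to 0.875 m from the base axis. Payload 4.2 kg.
Tool frame: the origin (TCP) lies on the centre line of the jaws, within the pads' length; the fingertips stand 25 mm ahead of it and the grasp point (between the pads) lies 6 mm ahead of it; z points along the fingers, y is the line along which they close (so a half turn about z gives the same grasp; the last joint's range is limited). The gripper opens to 87 mm and grips with 3 to 60 N. Pads are 19 mm wide; open, the fingers measure 117 mm over their backs; the gripper's body (75 mm by 190 mm) begins 51 mm behind the grasp point.
Start: joints at [-50.157, 22.042, 0.453, 0, -68.411, -14.817], TCP at [0.264, -0.566, 0.248] pointing down, gripper open.
Joint ranges: [-179.83, 179.83], [-69.29, 118.12], [-61.27, 80.66], [-181.25, 117.63], [-171.15, -9.14], [-177.46, 177.46]. Speed limits (degrees/s): [159.86, 159.86, 180, 180, 180, 180].

### API

Orientations are given as a 3x3 rotation matrix whose columns are the frame's x, y, z axes.
In Python, from station import r gives the robot as it stands.
- The arm moves only by the tool move_arm, never from a script. Its argument "series" is a list of rows, each an object with "grip": the opening, from 0 (shut) to 1 (fully open); "xyz": the shift along the tool's x, y, z in mm, a list of three; "angular": the turn, a rotation vector about the tool's x, y, z in rad, a list of three. A call has 1 to 10 rows; each row is the pose to reach, as a shift and turn from the pose commanded when the call began, along the tool's axes at that moment; what a row does not reach only later rows make up. A row lasts 1/10 s, in which the tool goes at most 50 mm and 8.59 degrees, less where a joint would pass 70% of its speed; a pose out of reach is approached as far as the arm can. A call with a gripper value outside its range is refused whole. The fingers move at their own pace and stop on an object; the grip force is fixed at half the most. Time passes only in rows, so rows that repeat a pose let the fingers close. It gives the time, the measured TCP pose, the force, the opening and the grip force at its end, in the units of the state.
- r.sense(): the state, without advancing time (a new reading comes with each control period).
- r.capture(name): name is "scene" or "top" or "wrist"; returns a dict with "img" (400x640x3 uint8, red, green, blue), "camera_matrix" (3x3 intrinsics, pixels), "rvec" (rotation vector, rad) and "tvec" (3), from world to camera coordinates, as OpenCV has them; the wrist camera has in their place "hand_eye" (4x4, takes a point from camera to tool coordinates, whose origin is the TCP and whose axes are the flange's). Camera axes: x right, y down, z forward; pixel columns grow to the right and rows downward; lengths in m; the calibration is good to about 2 mm. A picture is of the moment at which its call begins: read the wrist's pose just before it. There is no depth.
- r.finish_job(): hands the job in; it is judged then, once.
The state is a dict: "time_s": time; "joints": joint angles; "joint_velocities": joint speeds; "effort": joint torques, N m; "tcp_pos": TCP position; "ee_rot": TCP orientation; "wrist_force": force on the tool from outside, world axes, zero at the start; "moment": the same for the moment, N m; "gripper_width": opening from 0.0 (shut) to 1.0 (fully open); "gripper_force": force on a finger pad.
Only numpy, scipy, OpenCV 4.12 (cv2) and the standard library are available. Lean on these libraries where they do the work, as an engineer would, in place of code of your own. Each camera call takes 0.05 s, during which the arm holds its last target. There are 200 camera calls.

## Working session

There is one attempt and no reset: what is moved stays moved. The work goes in short steps, Python scripts to look and compute and a tool call to move; the robot and the scene stay as the last step left them, time stands still between calls to the robot, and variables do not carry over. Pictures are saved under pics/ and viewed, at most 10 in all, crops included, and the job is handed in when it is done.

Besides the shell and the picture viewer there is one more tool, called as name(argument=value, ...), one argument or row to a line, values as JSON. move_arm: Moves the arm, as the interface text tells. Its arguments: {"type":"object","properties":{"series":{"type":"array"}},"required":["series"]}

```bash
mkdir -p pics; ls; python3 - <<'E'
from station import r
import cv2,numpy as np
s=r.sense();print(s)
for n in("scene","top"):
    c=r.capture(n);cv2.imwrite(f"pics/{n}0.png",c["img"][:,:,::-1]);print(n,c["camera_matrix"],c["rvec"],c["tvec"])
    np.savez(f"{n}0.npz",**c)
E
```

```text
pics
{'time_s': 0.0, 'joints': array([-5.01570200e+01,  2.20894333e+01,  3.80279580e-01, -3.13908060e-02,
       -6.84116977e+01, -1.48171538e+01]), 'joint_velocities': array([ 0.02693987,  0.15757952, -0.05758996,  0.02197155,  0.01168262,
        0.0359111 ]), 'effort': array([ 7.49117316e-04, -3.90667534e+01,  1.87409449e+01,  4.22008216e+00,
        1.09063962e-02, -1.91254526e-04]), 'tcp_pos': array([ 0.26419062, -0.56580457,  0.24647074]), 'ee_rot': array([[-9.06202660e-01, -4.22842545e-01, -9.60185890e-04],
       [-4.22843632e-01,  9.06200572e-01,  1.94584327e-03],
       [ 4.73356814e-05,  2.16933684e-03, -9.99997646e-01]]), 'wrist_force': array([0.23799721, 0.16366246, 0.8137173 ]), 'moment': array([0.04535126, 0.00601954, 0.03188936]), 'gripper_force': 0.0, 'gripper_width': 0.9999038265411914}
scene [[363.51469557   0.         319.23791793]
 [  0.         363.51469557 203.38458214]
 [  0.           0.           1.        ]] [ 2.05895254  1.45060485 -0.5344186 ] [-0.19602581 -0.28527777  1.43583735]
top [[443.01288396   0.         333.07105979]
 [  0.         443.01288396 196.11061133]
 [  0.           0.           1.        ]] [ 2.16814341 -2.11454947  0.17414537] [-0.03314203  0.55485114  1.05919032]
```

View pics/scene0.png

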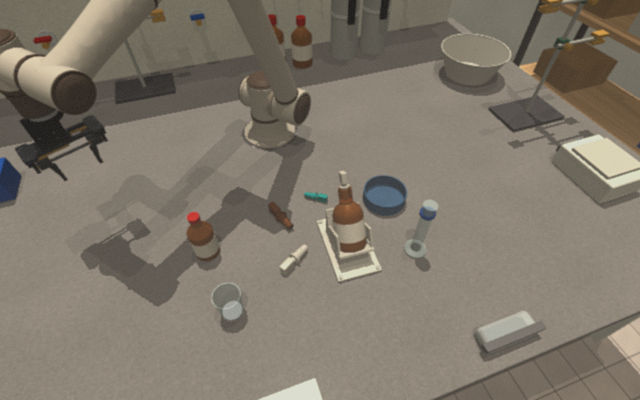

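View pics/top0.png

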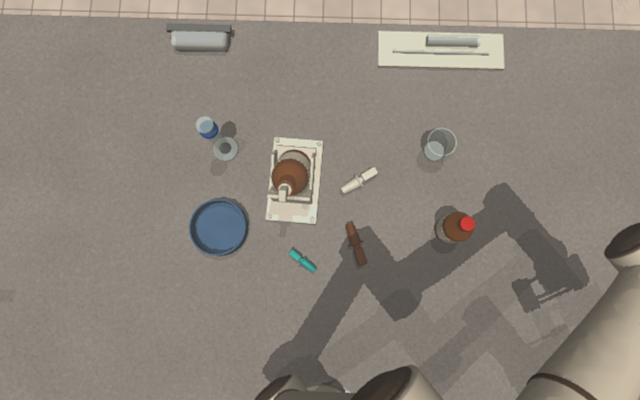

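The scene picture shows the leaning bottle with the stopper's tab at about (343,178) and the dish at (385,195). The top picture shows the tab at about (285,192), the dish at (218,227), and a larger white stopper lying loose at (359,180), which is the decoy. I'll zoom in on both.

```bash
cat > h.py <<'E'
import cv2,numpy as np
def load(n):
    return dict(np.load(n))
def ray(c,px):
    p=cv2.undistortPoints(np.array([[px]],float),c["camera_matrix"],None).ravel()
    if "T" in c: R=c["T"][:3,:3];o=c["T"][:3,3]
    else:
        Rc=cv2.Rodrigues(c["rvec"])[0];R=Rc.T;o=-R@c["tvec"].ravel()
    d=R@np.array([p[0],p[1],1]);return o,d/np.linalg.norm(d)
def plane(c,px,z):
    o,d=ray(c,px);return o+d*(z-o[2])/d[2]
def tri(cs,pxs):
    A=np.zeros((3,3));b=np.zeros(3);rs=[ray(c,p) for c,p in zip(cs,pxs)]
    for o,d in rs:
        P=np.eye(3)-np.outer(d,d);A+=P;b+=P@o
    x=np.linalg.solve(A,b);return x,[np.linalg.norm((np.eye(3)-np.outer(d,d))@(x-o)) for o,d in rs]
E
python3 - <<'E'
from h import *
s=load("scene0.npz");t=load("top0.npz")
a=cv2.resize(s["img"][160:290,300:400],None,fx=4,fy=4,interpolation=cv2.INTER_CUBIC)
b=cv2.resize(t["img"][130:260,245:345],None,fx=4,fy=4,interpolation=cv2.INTER_CUBIC)
cv2.imwrite("pics/crop1.png",np.hstack([a,b])[:,:,::-1])
hsv=cv2.cvtColor(t["img"],cv2.COLOR_RGB2HSV);m=cv2.inRange(hsv,(95,90,40),(120,255,255))
cs=sorted(cv2.findContours(m,0,2)[0],key=cv2.contourArea)[-1];e=cv2.fitEllipse(cv2.convexHull(cs));print(e,plane(t,e[0],.045),plane(t,e[0],.02))
E
```

```text
((218.92733764648438, 228.55422973632812), (39.03721237182617, 43.842010498046875), 107.97615051269531) [0.46755981 0.25887709 0.045     ] [0.46951726 0.2651967  0.02      ]
```

View pics/crop1.png

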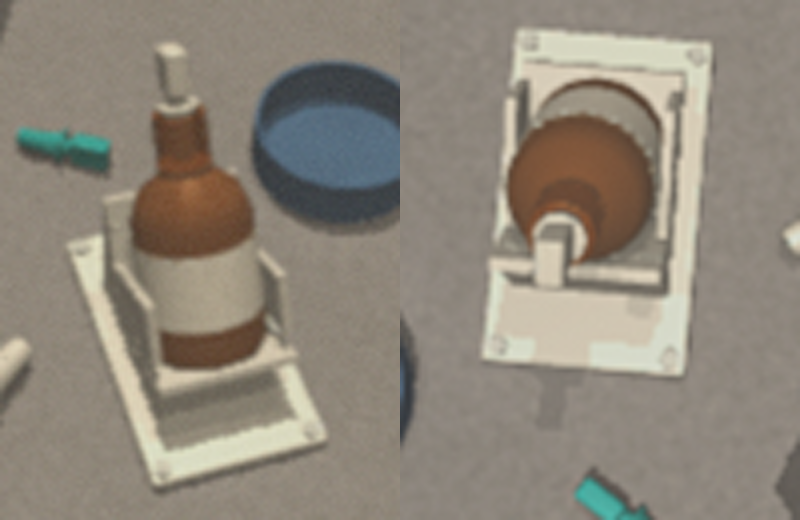

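The crops show the leaning bottle, with the tab's end face at about scene (343,173) and top (283,197). The cradle's corners are clear in the top view, and the collar is at scene (344.5,186) and top (284.5,189).

```bash
python3 - <<'E'
from h import *
s=load("scene0.npz");t=load("top0.npz")
q=[plane(t,(x/4+145,y/4+130),.012) for x,y in((517,28),(713,42),(685,377),(482,360))]
for p in q:print(p.round(4))
print([np.linalg.norm(q[i]-q[(i+1)%4]).round(4) for i in range(4)])
f=(q[0]+q[1]-q[2]-q[3])/2;yaw=np.arctan2(f[1],f[0])
g=(q[0]+q[3]-q[1]-q[2])/2;print("yaw",np.degrees(yaw),np.degrees(np.arctan2(g[1],g[0]))-90)
c=sum(q)/4;print("centre",c)
print("tabtop",tri([s,t],[(342.75,173),(282.75,197)]));print("collar",tri([s,t],[(344.5,186),(284.5,188.75)]))
hsv=cv2.cvtColor(s["img"],cv2.COLOR_RGB2HSV);m=cv2.inRange(hsv,(98,70,30),(120,255,255));m[:170]=0;m[220:]=0;m[:,:355]=0;m[:,412:]=0
k=np.vstack(cv2.findContours(m,0,2)[0]);print("scene dish box",cv2.boundingRect(k))
for a in range(1):
  o=np.array([q[i] for i in range(4)])
th=[plane(t,(x,228),.045) for x in(190,248)];print("dish dia",np.linalg.norm(th[0]-th[1]),(th[0]+th[1])/2)
E
```

```text
[0.7132 0.1383 0.012 ]
[0.7071 0.0099 0.012 ]
[0.4872 0.0216 0.012 ]
[0.4948 0.1506 0.012 ]
[np.float64(0.1285), np.float64(0.2202), np.float64(0.1293), np.float64(0.2187)]
yaw -3.124202658213129 -3.0328272476479157
centre [0.60057732 0.08011495 0.012     ]
tabtop (array([0.52213095, 0.08698014, 0.22915969]), [np.float64(0.001978220393144857), np.float64(0.001978220393144932)])
collar (array([0.54393263, 0.08590586, 0.20144626]), [np.float64(0.0007348894829273475), np.float64(0.0007348894829273297)])
scene dish box (365, 186, 40, 21)
dish dia 0.14215618741182184 [0.46892518 0.25875638 0.045     ]
```

```bash
cat >> h.py <<'E'
from scipy.spatial.transform import Rotation as Ro
YAW=np.radians(-3.1)
by=np.array([-np.sin(YAW),np.cos(YAW),0]);f=np.array([np.cos(YAW),np.sin(YAW),0])
bz=-.5*f+np.array([0,0,np.cos(np.pi/6)]);bx=np.cross(by,bz)
RT=np.c_[-by,-bx,-bz]
def rel(s,p,R=RT):
    R0=s["ee_rot"];return (R0.T@(np.array(p)-s["tcp_pos"])*1e3).round(1),Ro.from_matrix(R0.T@R).as_rotvec().round(4)
E
python3 - <<'E'
from h import *
from station import r
print(RT)
s=r.sense();print(rel(s,s["tcp_pos"]+[0,0,.12]),rel(s,[.465,.0905,.3325]))
c=r.capture("wrist");print(c["hand_eye"],c["camera_matrix"])
E
```

```text
[[-0.05407881 -0.86475812  0.49926834]
 [-0.99853667  0.04683363 -0.02703941]
 [-0.         -0.5        -0.8660254 ]]
(array([   0. ,    0.2, -120. ]), array([ 0.4731, -0.2816, -1.0546])) (array([-459.5,  510. ,  -85. ]), array([ 0.4731, -0.2816, -1.0546]))
[[ 4.06000932e-05 -9.67421820e-01 -2.53169946e-01  6.92112351e-02]
 [ 9.99999925e-01 -5.80091789e-05  3.82033639e-04 -3.05314560e-04]
 [-3.84273859e-04 -2.53169942e-01  9.67421745e-01 -1.36329802e-01]
 [ 0.00000000e+00  0.00000000e+00  0.00000000e+00  1.00000000e+00]] [[278.19743556   0.         316.33537303]
 [  0.         278.19743556 196.92881123]
 [  0.           0.           1.        ]]
```

move_arm(
  series=[
    {"grip": 1, "xyz": [0, 0, -50], "angular": [0, 0, 0]},
    {"grip": 1, "xyz": [0, 0, -100], "angular": [0, 0, 0]},
    {"grip": 1, "xyz": [-33, 36, -120], "angular": [0.05, -0.03, -0.1]},
    {"grip": 1, "xyz": [-66, 72, -120], "angular": [0.09, -0.05, -0.2]},
    {"grip": 1, "xyz": [-99, 108, -120], "angular": [0.14, -0.08, -0.31]},
    {"grip": 1, "xyz": [-132, 144, -120], "angular": [0.19, -0.11, -0.42]},
    {"grip": 1, "xyz": [-165, 180, -120], "angular": [0.24, -0.14, -0.53]},
    {"grip": 1, "xyz": [-198, 216, -120], "angular": [0.29, -0.17, -0.63]},
    {"grip": 1, "xyz": [-231, 252, -120], "angular": [0.33, -0.2, -0.74]},
    {"grip": 1, "xyz": [-264, 288, -120], "angular": [0.38, -0.22, -0.84]},
  ],
)

```text
time_s: 1.15
tcp_pos: [0.3817, -0.1922, 0.3681]
ee_rot: [[-0.266, -0.873, 0.41], [-0.963, 0.258, -0.074], [-0.041, -0.415, -0.909]]
wrist_force: [0.8, 0.3, 0.9]
gripper_width: 1.0
gripper_force: 0.0
```

```bash
python3 - <<'E'
from h import *
from station import r
s=r.sense();print(s["tcp_pos"],s["joints"]);print(rel(s,[.465,.0905,.3325]))
E
```

```text
[ 0.38173436 -0.19216262  0.36805093] [ -2.50944864 -14.33727019 -27.35521957   4.06723128 -52.63680241
 -15.18542909]
(array([-292.9,   15.1,   45.4]), array([ 0.091 , -0.0622, -0.2098]))
```

move_arm(
  series=[
    {"grip": 1, "xyz": [-45, 2, 0], "angular": [0.02, -0.01, -0.04]},
    {"grip": 1, "xyz": [-90, 4, 5], "angular": [0.04, -0.02, -0.08]},
    {"grip": 1, "xyz": [-135, 6, 10], "angular": [0.05, -0.03, -0.12]},
    {"grip": 1, "xyz": [-180, 8, 20], "angular": [0.07, -0.05, -0.17]},
    {"grip": 1, "xyz": [-225, 11, 30], "angular": [0.09, -0.06, -0.21]},
    {"grip": 1, "xyz": [-268, 14, 40], "angular": [0.091, -0.062, -0.21]},
    {"grip": 1, "xyz": [-293, 15, 45], "angular": [0.091, -0.062, -0.21]},
    {"grip": 1, "xyz": [-293, 15, 45], "angular": [0.091, -0.062, -0.21]},
    {"grip": 1, "xyz": [-293, 15, 45], "angular": [0.091, -0.062, -0.21]},
  ],
)

```text
time_s: 2.05
tcp_pos: [0.4653, 0.089, 0.3316]
ee_rot: [[-0.056, -0.867, 0.495], [-0.998, 0.048, -0.029], [0.001, -0.496, -0.869]]
wrist_force: [0.0, 0.7, 0.4]
gripper_width: 1.002
gripper_force: 0.0
```

```bash
cat >> h.py <<'E'
def wrist(r,name):
    s=r.sense();c=r.capture("wrist");T=np.eye(4);T[:3,:3]=s["ee_rot"];T[:3,3]=s["tcp_pos"]
    d=dict(img=c["img"],camera_matrix=c["camera_matrix"],T=T@c["hand_eye"]);np.savez(name+".npz",**d);return d
def proj(c,P):
    T=np.linalg.inv(c["T"]);q=c["camera_matrix"]@(T[:3,:3]@np.array(P)+T[:3,3]);return q[:2]/q[2]
E
python3 - <<'E'
from h import *
from station import r
c=wrist(r,"w1");cv2.imwrite("pics/w1.png",c["img"][:,:,::-1]);s=r.sense();print(s["tcp_pos"],s["ee_rot"],proj(c,[.530,.087,.220]))
E
```

```text
[0.46530074 0.08844696 0.33206258] [[-5.71568195e-02 -8.66708883e-01  4.95528818e-01]
 [-9.98365209e-01  4.95751939e-02 -2.84466182e-02]
 [ 8.89994743e-05 -4.96344650e-01 -8.68125556e-01]] [314.94149209 198.39474801]
```

View pics/w1.png

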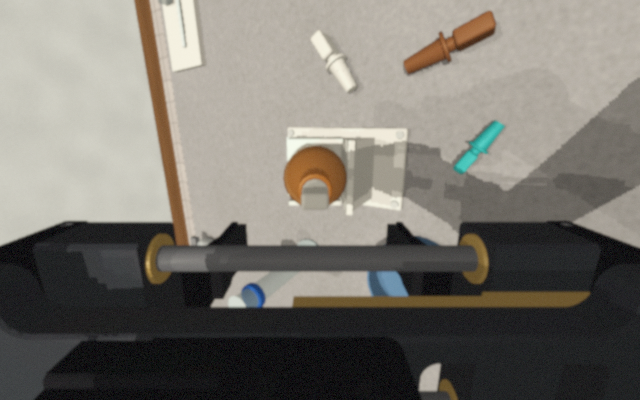

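The wrist view shows the tab's end face at about (315,200), close to the predicted (315,198) for its middle, and about 28 px wide as it should be. I'll take a second view after a sideways shift.

move_arm(
  series=[
    {"grip": 1, "xyz": [-15, 40, 0], "angular": [0, 0, 0]},
    {"grip": 1, "xyz": [-30, 70, 0], "angular": [0, 0, 0]},
    {"grip": 1, "xyz": [-30, 70, 0], "angular": [0, 0, 0]},
    {"grip": 1, "xyz": [-30, 70, 0], "angular": [0, 0, 0]},
    {"grip": 1, "xyz": [-30, 70, 0], "angular": [0, 0, 0]},
  ],
)

```text
time_s: 2.6
tcp_pos: [0.4073, 0.122, 0.2986]
ee_rot: [[-0.058, -0.866, 0.497], [-0.998, 0.051, -0.027], [-0.002, -0.498, -0.867]]
wrist_force: [0.5, -0.1, 0.8]
gripper_width: 1.0
gripper_force: 0.0
```

```bash
python3 - <<'E'
from h import *
from station import r
c2=wrist(r,"w2");c1=load("w1.npz");P=[.530,.087,.220]
o=[]
for c in(c1,c2):
    u=np.round(proj(c,P)).astype(int);print(u);a=c["img"][u[1]-45:u[1]+45,u[0]-45:u[0]+45]
    o.append(cv2.resize(a,(400,400),interpolation=cv2.INTER_CUBIC))
cv2.imwrite("pics/w12.png",np.hstack(o)[:,:,::-1])
E
```

```text
[315 198]
[244 168]
```

View pics/w12.png

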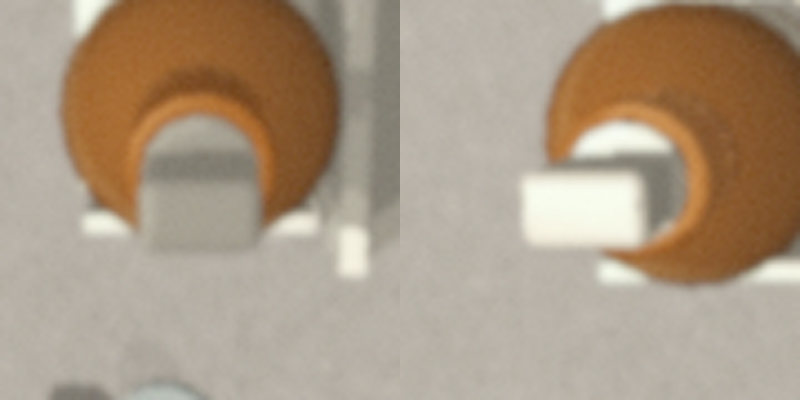

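The left crop (w1) shows the tab's end face centred at (202,215), and the right crop (w2) shows it at (183,210). I'll triangulate from these and check against the other cameras.

```bash
python3 - <<'E'
from h import *
from station import r
w1,w2,s,t=map(load,("w1.npz","w2.npz","scene0.npz","top0.npz"))
g=lambda u,p:(u[0]-45+(p[0]+.5)*.225-.5,u[1]-45+(p[1]+.5)*.225-.5)
p1=g((315,198),(202,215));p2=g((244,168),(183,210))
E,e=tri([w1,w2],[p1,p2]);print("end",E,e)
print("all",tri([w1,w2,s,t],[p1,p2,(342.75,173),(282.75,197)]))
# widths of the tab end: 26 x 16
for c,u,b in((w1,(315,198),(145,260,180,248)),(w2,(244,168),(122,243,172,248))):
    n=bz;o=[]
    for q in((b[0],b[2]),(b[1],b[2]),(b[0],b[3])):
        O,d=ray(c,g(u,q));o.append(O+d*((E-O)@n)/(d@n))
    v=o[1]-o[0];print("w,t",np.linalg.norm(v),np.linalg.norm(o[2]-o[0]),"dir",v/np.linalg.norm(v),"bx",bx)
tab=E-.014*bz;mouth=E-.0445*bz;print("tab",tab,"mouth",mouth,"cradle-frame mouth",)
c=np.array([.6006,.0801,0]);org=c-.03*f;d=mouth-org;print("mouth in cradle",d@f,d@by,d[2])
S=r.sense()
for n,k in(("pre 60",.06-.0),("grasp",0)):
    print(n,rel(S,tab+bz*(k+.006)))
E
```

```text
end [0.52201453 0.08601042 0.23373981] [np.float64(0.0003125402969824912), np.float64(0.00031254029698243917)]
all (array([0.52313629, 0.08648594, 0.23142515]), [np.float64(0.00015551487411787865), np.float64(0.001020196651903559), np.float64(0.0020045382015042657), np.float64(0.002515653251222809)])
w,t 0.02391507856964037 0.014768408579814759 dir [-0.86460254  0.04964301 -0.49999802] bx [ 0.86475812 -0.04683363  0.5       ]
w,t 0.024518556074632956 0.01570841884972178 dir [-0.86447938  0.05178369 -0.49999385] bx [ 0.86475812 -0.04683363  0.5       ]
tab [0.52900428 0.08563187 0.22161546] mouth [0.54423197 0.08480717 0.19520168] cradle-frame mouth
mouth in cradle -0.026540104589295246 0.0016519634923510456 0.19520168299726579
pre 60 (array([ 29.3, -68.7,  62.1]), array([ 0.0025, -0.0008, -0.0048]))
grasp (array([ 29.3, -68.9, 122.1]), array([ 0.0025, -0.0008, -0.0048]))
```

Height (tab about 0.222 m), sizes and lean all agree. I'll approach along the axis, keeping the grasp point 2 mm towards the tab's end.

move_arm(
  series=[
    {"grip": 1, "xyz": [15, -35, 20], "angular": [0, 0, 0]},
    {"grip": 1, "xyz": [29, -69, 40], "angular": [0.002, -0.001, -0.005]},
    {"grip": 1, "xyz": [29, -69, 60], "angular": [0.002, -0.001, -0.005]},
    {"grip": 1, "xyz": [29, -69, 60], "angular": [0.002, -0.001, -0.005]},
    {"grip": 1, "xyz": [29, -69, 75], "angular": [0.002, -0.001, -0.005]},
    {"grip": 1, "xyz": [29, -69, 90], "angular": [0.002, -0.001, -0.005]},
    {"grip": 1, "xyz": [29, -69, 105], "angular": [0.002, -0.001, -0.005]},
    {"grip": 1, "xyz": [29, -69, 120], "angular": [0.002, -0.001, -0.005]},
    {"grip": 1, "xyz": [29, -69, 120], "angular": [0.002, -0.001, -0.005]},
    {"grip": 1, "xyz": [29, -69, 120], "angular": [0.002, -0.001, -0.005]},
  ],
)

```text
time_s: 3.65
tcp_pos: [0.5244, 0.086, 0.2283]
ee_rot: [[-0.053, -0.865, 0.498], [-0.999, 0.045, -0.028], [0.002, -0.499, -0.867]]
wrist_force: [0.4, 0.4, -0.3]
gripper_width: 1.001
gripper_force: 0.0
```

```bash
python3 - <<'E'
from h import *
from station import r
S=r.sense();print(S["tcp_pos"],S["wrist_force"],rel(S,np.array([.529,.0856,.2216])+bz*.008))
c=wrist(r,"w3");a=c["img"][120:320,180:460];s=r.capture("scene");
b=cv2.resize(s["img"][140:220,290:402],(560,400),interpolation=cv2.INTER_CUBIC)
cv2.imwrite("pics/w3.png",np.vstack([cv2.resize(a,(400,286)),cv2.resize(b,(400,286))])[:,:,::-1])
E
```

```text
[0.5244317  0.08604401 0.22832894] [ 0.41659977  0.42693377 -0.27074748] (array([ 0.2, -0.6,  0.1]), array([ 0.001 , -0.001 ,  0.0018]))
```

View pics/w3.png

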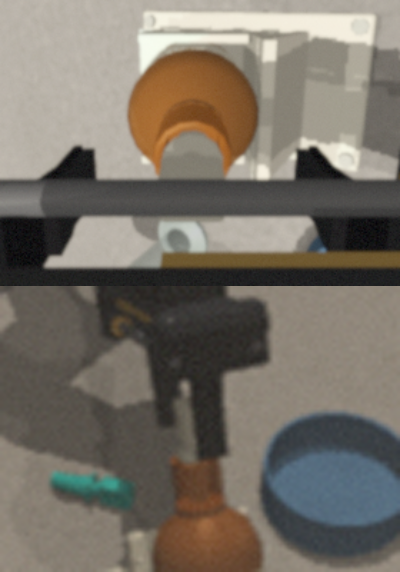

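The tab sits midway between the open fingers in both views, at (195,170) in the wrist crop, and the fingertips are clear of the rim. Closing now.

move_arm(
  series=[
    {"grip": 0, "xyz": [0, 0, 0], "angular": [0, 0, 0]},
    {"grip": 0, "xyz": [0, 0, 0], "angular": [0, 0, 0]},
    {"grip": 0, "xyz": [0, 0, 0], "angular": [0, 0, 0]},
    {"grip": 0, "xyz": [0, 0, 0], "angular": [0, 0, 0]},
    {"grip": 0, "xyz": [0, 0, 0], "angular": [0, 0, 0]},
    {"grip": 0, "xyz": [0, 0, 0], "angular": [0, 0, 0]},
    {"grip": 0, "xyz": [0, 0, 0], "angular": [0, 0, 0]},
    {"grip": 0, "xyz": [0, 0, 0], "angular": [0, 0, 0]},
  ],
)

```text
time_s: 4.55
tcp_pos: [0.5244, 0.0865, 0.2276]
ee_rot: [[-0.052, -0.866, 0.498], [-0.999, 0.044, -0.027], [0.002, -0.499, -0.867]]
wrist_force: [0.3, -0.3, -0.2]
gripper_width: 0.35
gripper_force: 0.0
```

```bash
python3 - <<'E'
from h import *
from station import r
S=r.sense();print(S["tcp_pos"],S["wrist_force"],S["ee_rot"].T@S["wrist_force"],S["moment"],S["gripper_width"]*87)
# swing table: TCP is L above the pivot along bz (tool z=-bz); rot by a about tool x, pivot at +L tool z, rise h
L=.064-.0335+.008+.008
for h,a in((.3,4),(.5,8),(.7,12),(1.,8),(1.2,4),(1.4,0),(1.6,-4),(1.8,-8),(2.,-12)):
    R=Ro.from_euler("x",a,degrees=True).as_matrix();p=np.array([0,0,L*1e3])+R@[0,0,-L*1e3-h];print(h,a,p.round(1),round(np.radians(a),3))
E
```

```text
[0.52436107 0.08651214 0.22757825] [ 0.34861919 -0.33064573 -0.22725428] [ 0.31168549 -0.20319436  0.3795664 ] [ 0.04317262  1.15861199 -0.06364114] 30.423590668996436
0.3 4 [ 0.   3.3 -0.2] 0.07
0.5 8 [ 0.   6.5 -0. ] 0.14
0.7 12 [0.  9.8 0.3] 0.209
1.0 8 [ 0.   6.6 -0.5] 0.14
1.2 4 [ 0.   3.3 -1.1] 0.07
1.4 0 [ 0.   0.  -1.4] 0.0
1.6 -4 [ 0.  -3.4 -1.5] -0.07
1.8 -8 [ 0.  -6.7 -1.3] -0.14
2.0 -12 [  0.  -10.1  -0.9] -0.209
```

move_arm(
  series=[
    {"grip": 0, "xyz": [0, 0, 0], "angular": [0, 0, 0]},
    {"grip": 0, "xyz": [0, 0, 0], "angular": [0, 0, 0]},
    {"grip": 0, "xyz": [0, 0, 0], "angular": [0, 0, 0]},
    {"grip": 0, "xyz": [0, 0, 0], "angular": [0, 0, 0]},
  ],
)

```text
time_s: 4.95
tcp_pos: [0.525, 0.0869, 0.2284]
ee_rot: [[-0.052, -0.865, 0.499], [-0.999, 0.044, -0.026], [0.001, -0.5, -0.866]]
wrist_force: [4.9, -0.7, 0.5]
gripper_width: 0.298
gripper_force: 30.0
```

move_arm(
  series=[
    {"grip": 0, "xyz": [0, -1.6, 0], "angular": [-0.035, 0, 0]},
    {"grip": 0, "xyz": [0, -3.3, 0], "angular": [-0.07, 0, 0]},
    {"grip": 0, "xyz": [0, -4.9, 0], "angular": [-0.105, 0, 0]},
    {"grip": 0, "xyz": [0, -6.5, 0.2], "angular": [-0.14, 0, 0]},
    {"grip": 0, "xyz": [0, -6.5, 0.2], "angular": [-0.14, 0, 0]},
  ],
)

```text
time_s: 5.45
tcp_pos: [0.5304, 0.0866, 0.2312]
ee_rot: [[-0.053, -0.927, 0.372], [-0.999, 0.049, -0.021], [0.001, -0.373, -0.928]]
wrist_force: [-2.9, -0.8, 5.8]
gripper_width: 0.297
gripper_force: 30.0
```

```bash
cat > st.py <<'E'
from h import *
from station import r
M=np.array([.5442,.0848,.1952])
B=np.c_[bx,by,bz]
S=r.sense();R=B.T@S["ee_rot"];g=B.T@(S["tcp_pos"]+.0*bz-M)*1e3
print("t",S["time_s"],"tcp in mouth",g.round(1),"tilt far+",np.degrees(np.arctan2((-R[:,2])[0],-R[2,2])).round(2),"F(bottle)",(B.T@S["wrist_force"]).round(1),"M",(B.T@S["moment"]).round(2),"w",(S["gripper_width"]*87).round(1),S["gripper_force"].round(1))
E
python3 st.py
```

```text
Traceback (most recent call last):
  File "st.py", line 6, in <module>
    print("t",S["time_s"],"tcp in mouth",g.round(1),"tilt far+",np.degrees(np.arctan2((-R[:,2])[0],-R[2,2])).round(2),"F(bottle)",(B.T@S["wrist_force"]).round(1),"M",(B.T@S["moment"]).round(2),"w",(S["gripper_width"]*87).round(1),S["gripper_force"].round(1))
                                                                                                                                                                                                     ^^^^^^^^^^^^^^^^^^^^^^^^^^^^^
AttributeError: 'float' object has no attribute 'round'
```

```bash
sed -i 's/,S\["gripper_force"\].round(1)/,S["gripper_force"]/;s/(S\["gripper_width"\]\*87).round(1)/S["gripper_width"]*87/' st.py; python3 st.py; cat > sw.py <<'E'
from h import *
import sys
L,h0,D,per=map(float,sys.argv[1:5])  # L+h0 at start, first swing D deg, rise per swing
def row(d,h):d=np.radians(d);return [0,round((L+h)*np.sin(d),1),round(L-(L+h)*np.cos(d),1)],round(d,3)
for i in range(1,5):print(row(D*i/4,per*i/4))
for i in range(1,5):print(row(D-np.sign(D)*24*i/4,per+per*i/4))
E
python3 sw.py 46.5 0 20 .8
```

```text
t 5.45 tcp in mouth [ 6.   1.  38.1] tilt far+ 8.13 F(bottle) [ 0.4 -1.   6.4] M [-0.12  1.06  0.01] w 25.851783462774193 30.000168196856976
([0, np.float64(4.1), np.float64(-0.0)], np.float64(0.087))
([0, np.float64(8.1), np.float64(0.3)], np.float64(0.175))
([0, np.float64(12.2), np.float64(1.0)], np.float64(0.262))
([0, np.float64(16.2), np.float64(2.1)], np.float64(0.349))
([0, np.float64(11.5), np.float64(0.4)], np.float64(0.244))
([0, np.float64(6.6), np.float64(-0.7)], np.float64(0.14))
([0, np.float64(1.7), np.float64(-1.4)], np.float64(0.035))
([0, np.float64(-3.4), np.float64(-1.5)], np.float64(-0.07))
```

move_arm(
  series=[
    {"grip": 0, "xyz": [0, 4.1, 0], "angular": [0.087, 0, 0]},
    {"grip": 0, "xyz": [0, 8.1, 0.3], "angular": [0.175, 0, 0]},
    {"grip": 0, "xyz": [0, 12.2, 1.0], "angular": [0.262, 0, 0]},
    {"grip": 0, "xyz": [0, 16.2, 2.1], "angular": [0.349, 0, 0]},
    {"grip": 0, "xyz": [0, 16.2, 2.1], "angular": [0.349, 0, 0]},
  ],
)

```text
time_s: 5.95
tcp_pos: [0.5336, 0.0808, 0.2443]
ee_rot: [[-0.077, -0.804, 0.59], [-0.997, 0.044, -0.071], [0.031, -0.593, -0.804]]
wrist_force: [-14.6, -2.2, -20.5]
gripper_width: 0.395
gripper_force: 30.0
```

```bash
python3 st.py; python3 sw.py 47.3 0 -24 1.0
```

```text
t 5.95 tcp in mouth [15.5 -4.5 47.7] tilt far+ -6.4 F(bottle) [-22.8  -3.  -10.5] M [-0.58  8.83 -0.24] w 34.37591661814214 29.98769760131836
([0, np.float64(-5.0), np.float64(0.0)], np.float64(-0.105))
([0, np.float64(-9.9), np.float64(0.5)], np.float64(-0.209))
([0, np.float64(-14.8), np.float64(1.6)], np.float64(-0.314))
([0, np.float64(-19.6), np.float64(3.2)], np.float64(-0.419))
([0, np.float64(-15.0), np.float64(1.1)], np.float64(-0.314))
([0, np.float64(-10.1), np.float64(-0.4)], np.float64(-0.209))
([0, np.float64(-5.1), np.float64(-1.5)], np.float64(-0.105))
([0, np.float64(0.0), np.float64(-2.0)], np.float64(0.0))
```

```bash
python3 - <<'E'
from h import *
from station import r
S=r.sense();print(S["joints"],S["joint_velocities"])
s=r.capture("scene");t=r.capture("top")
b=cv2.resize(s["img"][110:240,270:400],(400,400),interpolation=cv2.INTER_CUBIC)
a=cv2.resize(t["img"][130:260,220:350],(400,400),interpolation=cv2.INTER_CUBIC)
cv2.imwrite("pics/w4.png",np.hstack([b,a])[:,:,::-1])
E
python3 st.py
```

```text
[  16.62338955    0.8949898   -54.22146469   86.8939521   -13.6911721
 -103.06271456] [-39.20805751  -7.77285711 -13.9290529  125.3033238   16.09335847
 -92.11447357]
t 6.05 tcp in mouth [15.6 -4.5 48. ] tilt far+ -6.4 F(bottle) [-26.9   5.5  -9.2] M [ 1.94 10.19 -0.08] w 34.29493263062708 29.99803874641657
```

View pics/w4.png

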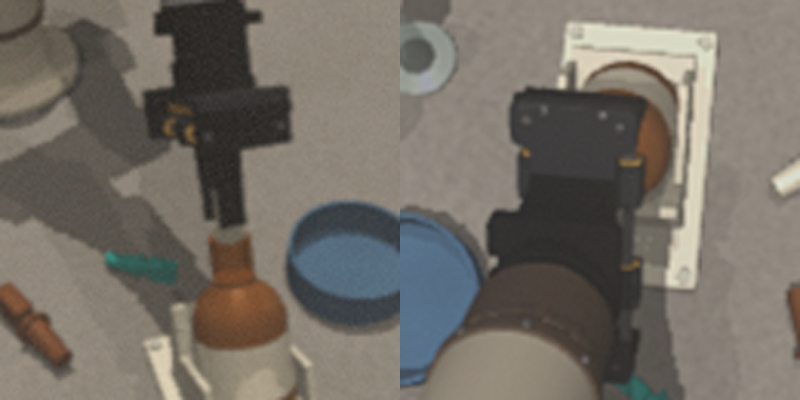

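The arm came close to its wrist singularity: J5 is -13.7 with its limit at -9.1, and J4 spun to 87. The jaws slipped on the tab; the picture shows them askew at about (225,215), with the bottle still seated. The stopper stays where it's left, so I'll open the jaws, let the arm settle, and replan the posture.

move_arm(
  series=[
    {"grip": 1, "xyz": [0, 0, 0], "angular": [0, 0, 0]},
    {"grip": 1, "xyz": [0, 0, 0], "angular": [0, 0, 0]},
    {"grip": 1, "xyz": [0, 0, 0], "angular": [0, 0, 0]},
    {"grip": 1, "xyz": [0, 0, 0], "angular": [0, 0, 0]},
    {"grip": 1, "xyz": [0, 0, 0], "angular": [0, 0, 0]},
    {"grip": 1, "xyz": [0, 0, 0], "angular": [0, 0, 0]},
  ],
)

```text
time_s: 6.65
tcp_pos: [0.5477, 0.0804, 0.2642]
ee_rot: [[-0.085, -0.782, 0.618], [-0.996, 0.051, -0.073], [0.026, -0.621, -0.783]]
wrist_force: [0.1, 0.7, 1.9]
gripper_width: 0.858
gripper_force: 0.0
```

```bash
python3 st.py; python3 - <<'E'
from h import *
from station import r
S=r.sense();print(S["joints"],S["joint_velocities"].round(1),S["tcp_pos"],S["ee_rot"])
E
```

```text
t 6.65 tcp in mouth [37.7 -4.2 57.8] tilt far+ -8.39 F(bottle) [1.  0.7 1.6] M [ 0.13  1.38 -0.12] w 74.64861527929486 0.0
[  16.55944064    0.60143412  -52.3993277    86.47162777  -14.25411476
 -102.62111203] [ 0.  -0.   0.2 -0.2  0.   0. ] [0.54770837 0.08043273 0.26415305] [[-0.08489283 -0.78195422  0.61752797]
 [-0.99606073  0.05066682 -0.07277287]
 [ 0.02561687 -0.62127326 -0.78317515]]
```

```bash
cat > kin.py <<'E'
from h import *
from scipy.optimize import least_squares
D=[([-50.157,22.089,.380,-.0314,-68.4117,-14.817],[.26419,-.5658,.24647]),([-2.50945,-14.33727,-27.35522,4.06723,-52.6368,-15.18543],[.38173,-.19216,.36805]),([16.55944,.60143,-52.39933,86.47163,-14.25411,-102.62111],[.54771,.08043,.26415])]
sg=(1,1)
def fk(q,p):
    q=np.asarray(q,float);Y=lambda a:Ro.from_euler("y",a,degrees=True);X=lambda a:Ro.from_euler("x",a,degrees=True)
    A=Ro.from_euler("z",q[0],degrees=True);a=A*Y(q[1]);b=a*Y(-q[2]);w=b*X(sg[0]*q[3])*Y(-q[4]);t=w*X(sg[1]*q[5])
    pos=A.apply([p[0],0,p[1]])+a.apply([0,0,p[2]])+b.apply([p[3],0,p[4]])+t.apply([p[5],0,0])
    return pos,(t).as_matrix()
E
python3 - <<'E'
import kin
from kin import *
Rs=[None,np.array([[-.266,-.873,.41],[-.963,.258,-.074],[-.041,-.415,-.909]]),np.array([[-.08489283,-.78195422,.61752797],[-.99606073,.05066682,-.07277287],[.02561687,-.62127326,-.78317515]])]
Rs[0]=np.array([[-.9062,-.42284,-.00096],[-.42284,.9062,.00195],[0,.00217,-1]])
for kin.sg in((1,1),(-1,-1),(1,-1),(-1,1)):
    C=[fk(d[0],np.zeros(6))[1].T@R for d,R in zip(D,Rs)]
    print(kin.sg,[Ro.from_matrix(C[0].T@c).magnitude().round(3) for c in C],C[0].round(2).tolist())
    f=least_squares(lambda p:np.ravel([fk(q,p)[0]-x for q,x in D]),[.1,.4,.4,.4,.0,.2]);print(f.x.round(4),np.abs(f.fun).max())
E
```

```text
Traceback (most recent call last):
AttributeError: 'float' object has no attribute 'round'
```

```bash
python3 - <<'E'
import kin
from kin import *
Rs=[np.array([[-.9062,-.42284,-.00096],[-.42284,.9062,.00195],[0,.00217,-1]]),np.array([[-.266,-.873,.41],[-.963,.258,-.074],[-.041,-.415,-.909]]),np.array([[-.08489283,-.78195422,.61752797],[-.99606073,.05066682,-.07277287],[.02561687,-.62127326,-.78317515]])]
for kin.sg in((1,1),(-1,-1),(1,-1),(-1,1)):
    C=[fk(d[0],np.zeros(6))[1].T@R for d,R in zip(D,Rs)]
    print(kin.sg,[round(float(np.linalg.norm(C[0]-c)),3) for c in C],C[0].round(2).tolist())
    f=least_squares(lambda p:np.ravel([fk(q,p)[0]-x for q,x in D]),[.1,.4,.4,.4,.0,.2]);print(f.x.round(4),np.abs(f.fun).max())
E
```

```text
(1, 1) [0.0, 0.192, 0.7] [[0.0, -0.0, 1.0], [-0.87, 0.49, 0.0], [-0.49, -0.87, 0.0]]
[ 0.5566 -0.2824  0.1434 -0.0844  0.2159 -0.2423] 0.16154736871714076
(-1, -1) [0.0, 0.001, 0.0] [[0.0, -0.0, 1.0], [-1.0, 0.0, 0.0], [-0.0, -1.0, -0.0]]
[0.0672 0.1755 0.6693 0.294  0.0353 0.4696] 0.1486485870113974
(1, -1) [0.0, 0.202, 2.823] [[0.0, -0.0, 1.0], [-1.0, 0.0, 0.0], [-0.0, -1.0, -0.0]]
[ 0.5566 -0.2824  0.1434 -0.0844  0.2159 -0.2423] 0.16154736959841126
(-1, 1) [0.0, 0.018, 2.826] [[0.0, -0.0, 1.0], [-0.87, 0.49, 0.0], [-0.49, -0.87, -0.0]]
[0.0672 0.1755 0.6693 0.294  0.0353 0.4696] 0.14864858674011744
```

move_arm(
  series=[
    {"grip": 0.87, "xyz": [0, 0, -5], "angular": [0, 0, 0]},
    {"grip": 0.87, "xyz": [0, 0, -10], "angular": [0, 0, 0]},
    {"grip": 0.87, "xyz": [0, 0, -15], "angular": [0, 0, 0]},
    {"grip": 0.87, "xyz": [0, 0, -20], "angular": [0, 0, 0]},
    {"grip": 0.87, "xyz": [0, 0, -25], "angular": [0, 0, 0]},
  ],
)

```text
time_s: 7.15
tcp_pos: [0.5322, 0.0823, 0.284]
ee_rot: [[-0.085, -0.782, 0.618], [-0.996, 0.051, -0.073], [0.025, -0.621, -0.783]]
wrist_force: [-0.8, 1.1, 1.2]
gripper_width: 0.871
gripper_force: 0.0
```

```bash
python3 st.py; python3 - <<'E'
from h import *
from station import r
S=r.sense();print(S["joints"].tolist(),S["tcp_pos"].tolist(),S["ee_rot"].tolist())
s=r.capture("scene");t=r.capture("top");w=wrist(r,"w5");np.savez("scene5.npz",**s);np.savez("top5.npz",**t)
b=cv2.resize(s["img"][110:240,285:385],(308,400),interpolation=cv2.INTER_CUBIC)
a=cv2.resize(t["img"][130:260,235:335],(308,400),interpolation=cv2.INTER_CUBIC)
u=proj(w,[.530,.087,.220]);print(u)
x=int(np.clip(u[0]-50,0,540));y=int(np.clip(u[1]-90,0,270))
c=cv2.resize(w["img"][y:y+130,x:x+60],(184,400),interpolation=cv2.INTER_CUBIC);print(x,y)
cv2.imwrite("pics/w5.png",np.hstack([b,a,c])[:,:,::-1])
E
```

```text
t 7.15 tcp in mouth [34.1 -3.2 82.8] tilt far+ -8.39 F(bottle) [-0.1  1.1  1.4] M [ 0.1   1.31 -0.05] w 75.738196765592 0.0
[23.77293821913462, -2.1067685598670125, -51.37395582967513, 71.58980737177541, -19.41417687242263, -92.97922600832112] [0.5321842844883088, 0.08227565231961066, 0.28399852383271584] [[-0.085070644349654, -0.7819189075938525, 0.6175482227463465], [-0.9960547977347397, 0.051028906950463214, -0.07260089920274847], [0.025255204998997263, -0.6212880753746023, -0.7831751413430977]]
[374.48823673 232.79097052]
324 142
```

View pics/w5.png

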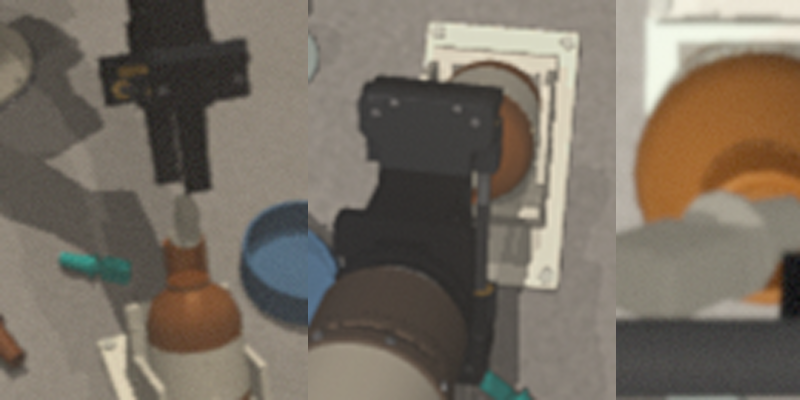

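The stopper is still in the neck, with its tab end at about (185,197) in the left crop and slightly tilted, and the bottle is seated. Next I'll go to a standoff with the tool also turned about the pinch axis, which takes the wrist away from its singularity, and use the joint readings to fit the kinematics.

```bash
cat >> h.py <<'E'
def tool(phi,a=0):  # phi: body towards +by; a: near tilt deg (about by, negative = bz leaning to far)
    p=np.radians(phi);n=bz*np.cos(p)+by*np.sin(p);R=np.c_[-np.cross(-bx,n),-bx,-n]
    R[:,0]=np.cross(R[:,1],R[:,2]);return Ro.from_rotvec(-np.radians(a)*by).as_matrix()@R,n
TAB=np.array([.529,.0856,.2216])
E
python3 - <<'E'
from h import *
from station import r
S=r.sense();R,n=tool(25);print(R)
print(rel(S,S["tcp_pos"]+[-.03,0,.05],S["ee_rot"]),rel(S,TAB+.09*n,R))
E
```

```text
[[-0.26001197 -0.86475812  0.42963609]
 [-0.89355421  0.04683363 -0.44650586]
 [ 0.36599815 -0.5        -0.78488557]]
(array([  3.8,  -7.6, -57.7]), array([0., 0., 0.])) (array([-39.2,  29.7, -35.5]), array([-0.142 ,  0.3977, -0.0427]))
```

move_arm(
  series=[
    {"grip": 1, "xyz": [0, 0, -25], "angular": [0, 0, 0]},
    {"grip": 1, "xyz": [0, 0, -50], "angular": [0, 0, 0]},
    {"grip": 1, "xyz": [-10, 8, -50], "angular": [-0.04, 0.1, -0.01]},
    {"grip": 1, "xyz": [-20, 15, -50], "angular": [-0.07, 0.2, -0.02]},
    {"grip": 1, "xyz": [-30, 22, -45], "angular": [-0.11, 0.3, -0.03]},
    {"grip": 1, "xyz": [-39, 30, -36], "angular": [-0.142, 0.398, -0.043]},
    {"grip": 1, "xyz": [-39, 30, -36], "angular": [-0.142, 0.398, -0.043]},
    {"grip": 1, "xyz": [-39, 30, -36], "angular": [-0.142, 0.398, -0.043]},
  ],
)

```text
time_s: 8.1
tcp_pos: [0.4899, 0.1255, 0.2908]
ee_rot: [[-0.259, -0.866, 0.428], [-0.893, 0.046, -0.448], [0.369, -0.498, -0.785]]
wrist_force: [0.0, -0.2, 0.5]
gripper_width: 0.999
gripper_force: 0.0
```

```bash
python3 - <<'E'
from h import *
from station import r
S=r.sense();print(S["joints"].tolist(),S["tcp_pos"].tolist());R,n=tool(25);print(rel(S,TAB+.09*n,R))
E
cat > kin.py <<'E'
from h import *
from scipy.optimize import least_squares
D=[([-50.157,22.089,.380,-.0314,-68.4117,-14.817],[.26419,-.5658,.24647]),([-2.50945,-14.33727,-27.35522,4.06723,-52.6368,-15.18543],[.38173,-.19216,.36805]),([16.55944,.60143,-52.39933,86.47163,-14.25411,-102.62111],[.54771,.08043,.26415]),
([23.7729,-2.1068,-51.374,71.5898,-19.4142,-92.9792],[.532184,.082276,.283999])]
C=np.array([[0,0,1],[-1,0,0],[0,-1,0]])
# p: base(x,y lumped,z) upper(x,z) fore(x,z) wrist y, tool(x,y,z)
def fk(q,p):
    q=np.asarray(q,float);Y=lambda a:Ro.from_euler("y",a,degrees=True);X=lambda a:Ro.from_euler("x",a,degrees=True)
    A=Ro.from_euler("z",q[0],degrees=True);a=A*Y(q[1]);b=a*Y(-q[2]);w=b*X(-q[3]);v=w*Y(-q[4]);t=v*X(-q[5])
    pos=A.apply([p[0],p[1],p[2]])+a.apply([0,0,p[3]])+b.apply([p[4],0,p[5]])+w.apply([0,p[6],0])+v.apply([p[7],0,p[8]])
    return pos,t.as_matrix()@C
def fit(D):
    f=least_squares(lambda p:np.r_[np.ravel([fk(q,p)[0]-x for q,x in D]),1e-4*p],[.0,-.1,.3,.4,.4,.0,0,.2,0]);return f.x,np.abs(f.fun).max()
if __name__=="__main__":print(fit(D))
E
python3 kin.py
```

```text
[48.705370325552444, 5.122916103523967, -38.99330981049196, 45.7238170550516, -59.50974212898121, -87.39818508828078] [0.4898564089586404, 0.125510067898715, 0.2907885788631693]
(array([ 0.2, -1.1, -1.1]), array([ 0.0018, -0.0019,  0.0021]))
(array([ 1.27704171e-05, -1.68082434e-05,  1.60572229e-01,  5.64904952e-01,
        4.21755982e-01,  2.06491369e-05, -1.59780760e-01,  2.81477371e-01,
        1.75548671e-05]), np.float64(5.649049516049878e-05))
```

The kinematics fit to under 0.1 mm. Now I'll check the swing by IK for several turns about the pinch axis.

```bash
cat >> kin.py <<'E'
P=fit(D)[0]
lo=np.array([-179.83,-69.29,-61.27,-181.25,-171.15,-177.46]);hi=np.array([179.83,118.12,80.66,117.63,-9.14,177.46])
def ik(p,R,q0):
    def e(q):
        x,Q=fk(q,P);return np.r_[(x-p)*1e3,Ro.from_matrix(Q.T@R).as_rotvec()*300]
    f=least_squares(e,np.clip(q0,lo+.1,hi-.1),bounds=(lo,hi));return f.x,np.abs(f.fun).max()
def swing(phi,a,h,back=.009):  # TCP pose gripping the tab, near tilt a deg, rise h m
    piv=TAB-.0385*bz;R,n=tool(phi,a);ax=Ro.from_rotvec(-np.radians(a)*by)
    n0=tool(phi)[1];return piv+ax.apply((.0385+h)*bz+back*n0),R
E
python3 - <<'E'
from kin import *
print(P.round(4))
q0=np.array([48.7,5.1,-39,45.7,-59.5,-87.4])
R,n=tool(25);print(fk(q0,P)[0], tool(0,10)[0][:,2],tool(0,0)[0][:,2])
for phi in(-40,-25,-10,0,10,20,30,40):
    q=q0;out=[]
    for ph in np.linspace(25,phi,8):q,e=ik(*swing(ph,0,0),q)
    qs=q;Q=[]
    for a0 in(12,-12):
        q=qs
        for a in np.linspace(0,a0,7)[1:]:q,e=ik(*swing(phi,a,.0),q)
        Q.append((q.round(0).astype(int).tolist(),round(e,2)))
    q=qs
    for h in(.02,.04,.06,.1):q,e=ik(*swing(phi,0,h),q)
    print(phi,qs.round(0).astype(int).tolist(),"near",Q[0],"far",Q[1],"up100",q.round(0).astype(int),round(e,2))
E
```

```text
[ 0.     -0.      0.1606  0.5649  0.4218  0.     -0.1598  0.2815  0.    ]
[0.48974848 0.12537906 0.29080565] [ 0.641847   -0.03476119 -0.76604444] [ 0.49926834 -0.02703941 -0.8660254 ]
-40 [-1, 9, -17, -56, -49, 42] near ([-5, 8, -22, -69, -45, 64], np.float64(0.0)) far ([1, 12, -12, -48, -57, 27], np.float64(0.0)) up100 [  2  -2 -17 -49 -54  29] 0.0
-25 [16, 4, -25, -31, -29, 11] near ([15, 2, -29, -45, -18, 30], np.float64(0.0)) far ([14, 8, -17, -28, -44, 3], np.float64(0.0)) up100 [ 22  -8 -26 -19 -36  -6] 0.0
-10 [28, 2, -45, 26, -14, -52] near ([26, -1, -49, 35, -9, -57], np.float64(43.45)) far ([26, 6, -26, 0, -37, -27], np.float64(0.0)) up100 [ 35  -9 -39  18 -32 -48] 0.0
0 [28, 2, -49, 52, -19, -78] near ([6, 0, -56, 118, -9, -125], np.float64(17.14)) far ([31, 7, -31, 16, -39, -46], np.float64(0.0)) up100 [ 39  -8 -41  33 -38 -65] 0.0
10 [32, 4, -48, 57, -31, -87] near ([14, 2, -58, 112, -23, -127], np.float64(0.0)) far ([35, 9, -33, 28, -44, -59], np.float64(0.0)) up100 [ 43  -5 -42  40 -47 -75] 0.0
20 [37, 8, -46, 57, -42, -91] near ([30, 6, -57, 88, -39, -120], np.float64(0.0)) far ([38, 11, -33, 35, -52, -68], np.float64(0.0)) up100 [ 46  -2 -41  44 -56 -81] 0.0
30 [41, 12, -43, 55, -53, -94] near ([39, 11, -53, 76, -52, -117], np.float64(0.0)) far ([40, 15, -32, 39, -60, -74], np.float64(0.0)) up100 [ 49   3 -39  45 -66 -86] 0.0
40 [44, 17, -40, 54, -63, -97] near ([44, 16, -49, 67, -62, -116], np.float64(0.0)) far ([42, 19, -31, 42, -68, -78], np.float64(0.0)) up100 [ 50   8 -37  46 -74 -90] 0.0
```

```bash
python3 - <<'E'
from h import *
from station import r
w=wrist(r,"w6");s=r.capture("scene");t=r.capture("top");np.savez("scene6.npz",**s);np.savez("top6.npz",**t)
u=proj(w,TAB+.014*bz);print(u)
us=cv2.projectPoints((TAB+.014*bz)[None],s["rvec"],s["tvec"],s["camera_matrix"],None)[0].ravel();ut=cv2.projectPoints((TAB+.014*bz)[None],t["rvec"],t["tvec"],t["camera_matrix"],None)[0].ravel();print(us,ut)
o=[]
for im,c,k in((w["img"],u,40),(s["img"],us,20),(t["img"],ut,20)):
    x,y=np.round(c).astype(int)-k;x=max(x,0);y=min(max(y,0),400-2*k);print(x,y,k);o.append(cv2.resize(im[y:y+2*k,x:x+2*k],(266,266),interpolation=cv2.INTER_CUBIC))
cv2.imwrite("pics/w6.png",np.hstack(o)[:,:,::-1])
E
```

```text
[314.10507561 205.85595847]
[341.7154638  171.94682584] [282.08118727 196.42183484]
274 166 40
322 152 20
262 176 20
```

View pics/w6.png

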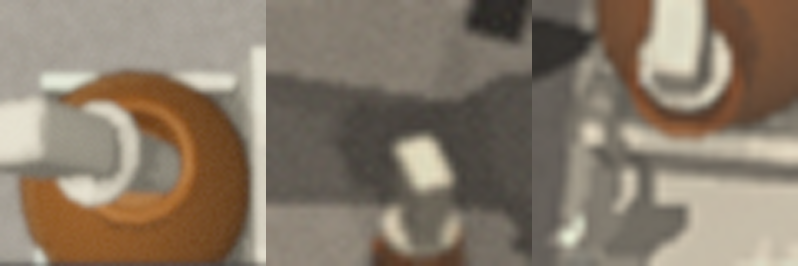

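The stopper has risen and now leans well to the far side, with its collar above the rim at (98,152), (154,228) and (153,75) in the three crops. I need its pose before continuing.

```bash
python3 - <<'E'
from h import *
w,s,t=map(load,("w6.npz","scene6.npz","top6.npz"))
B=np.c_[bx,by,bz];M=TAB-.0305*bz
g=lambda x,y,k,p:(x+(p[0]+.5)*2*k/266-.5,y+(p[1]+.5)*2*k/266-.5)
cw,cs,ct=g(274,166,40,(98,152)),g(322,152,20,(154,228)),g(262,176,20,(153,75))
for cams,px in(([w,s],[cw,cs]),([w,t],[cw,ct]),([s,t],[cs,ct]),([w,s,t],[cw,cs,ct])):
    x,e=tri(cams,px);print("collar in mouth mm",(B.T@(x-M)*1e3).round(1),np.round(np.array(e)*1e3,1))
# wrist tab: bright low-saturation
for nm,c,(x,y,W,H) in(("w",w,(225,180,60,50)),("t",t,(268,150,30,45)),("s",s,(330,165,30,30))):
    im=c["img"][y:y+H,x:x+W];hv=cv2.cvtColor(im,cv2.COLOR_RGB2HSV)
    print(nm,x,y);v=hv[::2,::2,2] if nm=="w" else hv[::2,::2,2]
    for r_,row in zip(range(y,y+H,2),v):print(r_," ".join("%3d"%k for k in row))
E
```

```text
collar in mouth mm [10.4  0.1  8.5] [0.3 0.3]
collar in mouth mm [ 9.9 -0.1 12.8] [0.5 0.5]
collar in mouth mm [7.8 0.6 7.6] [0.5 0.5]
collar in mouth mm [9.4 0.1 8.7] [0.9 0.8 1.3]
w 225 180
180 169 169 167 169 167 170 168 170 168 167 167 171 170 168 168 169 168 171 170 166 167 168 167 168 168 165 166 164 164 165
182 170 171 171 170 167 169 170 168 169 167 171 169 169 169 166 169 170 168 170 169 170 169 166 167 166 165 168 166 163 168
184 171 171 170 170 168 169 169 168 169 173 171 171 170 169 168 169 168 165 168 171 171 166 166 167 165 168 167 167 164 165
186 172 173 169 170 168 168 167 168 170 170 167 171 170 167 168 168 169 169 170 170 168 167 166 166 167 168 167 166 164 168
188 171 169 168 171 167 167 169 168 169 167 167 167 168 170 169 171 168 168 167 166 167 164 166 169 170 170 167 163 165 168
190 170 169 168 168 170 168 169 169 168 164 167 164 167 171 169 166 170 169 167 168 166 163 168 169 168 167 166 165 168 167
192 168 170 167 171 169 168 169 168 170 170 168 168 172 169 169 168 172 170 167 169 168 166 167 168 168 170 168 167 169 168
194 172 167 167 169 170 170 169 168 169 
[... 3943 characters left out ...]
  94  83  72  76  77  81 153 199 197  91  74  75  74  85  86
175 100  94  75  76  75  80 180 222 223 151  73  78  76  83  84
177  99 100  81  75  73  76 127 219 220 205  87  74  75  80  85
179  97 101  90  77  73  78  97 184 208 189  99  73  72  75  85
181 100  98  93  93  84  78  95 109 117 108  80  74  74  73  79
183 141 140 133 127 126 149 128 101 108 105 113  91  91  87  72
185 144 148 144 135 133 206 140  98 104 123 165 113 111 120 110
187 146 145 142 135 122 176 185 108 106 146 157 112 118 118 111
189 140 148 141 141 109  98 151 130 123 117  96 111 121 119 112
191 141 141 145 130  82  87  95  97  99  88  87 103 117 114 120
193 144 137 132 133  99  88  95  96  98  90  85 108 118 118 113
```

```bash
python3 - <<'E'
from h import *
w,s,t=map(load,("w6.npz","scene6.npz","top6.npz"))
B=np.c_[bx,by,bz];M=TAB-.0305*bz
E=dict(w=(275.5,206),s=(345.9,176.4),t=(283,180.5));C=dict(w=w,s=s,t=t)
for k in("ws","wt","st","wst"):
    x,e=tri([C[i] for i in k],[E[i] for i in k]);print(k,"end in mouth mm",(B.T@(x-M)*1e3).round(1),np.round(np.array(e)*1e3,1))
for n,P in(("seat end",TAB+.014*bz),):print(B.T@(P-M)*1e3)
E
```

```text
ws end in mouth mm [31.5  0.1 40.2] [0.6 0.6]
wt end in mouth mm [32.  -0.4 37.6] [0.5 0.5]
st end in mouth mm [33.4 -0.1 40.7] [0.2 0.2]
wst end in mouth mm [32.2 -0.1 40. ] [0.9 0.7 0.8]
[-8.67361738e-14 -6.30134939e-16  4.45000000e+01]
```

The tab's end is at (32, 0, 40) mm in the mouth frame and the collar at (9.5, 0, 9). So the stopper now leans about 34° far and is loose in the neck, with the tab middle low at z≈28 mm. Step 1 is met. I'll regrip along its lean, then swing it over to the near side while it's still deep in the neck.

```bash
cat > g.py <<'E'
from kin import *
from station import r
B=np.c_[bx,by,bz];M=TAB-.0305*bz
def pose(xz,a,phi=25,back=.012):  # tab middle at (x,z) mm in mouth, near tilt a
    R,n=tool(phi,a);return M+B@(np.array([xz[0],0,xz[1]])/1e3)+back*n,R,n
def about(a,h=0,pz=-5,d=None):   # rotate about (0,pz), tab middle d above the pivot
    t=np.radians(-a);return (np.sin(t)*(d+h),pz+np.cos(t)*(d+h))
E
python3 - <<'E'
from g import *
S=r.sense();p,R,n=pose((24.4,28.4),-34)
print("pre",rel(S,p+.06*n,R),"grasp",rel(S,p,R))
q,e=ik(p+.06*n,R,S["joints"]);print(q.round(1),e);q,e=ik(p,R,q);print(q.round(1),e)
d=np.hypot(24.4,33.4);print("d",d)
for a in(-24,-14,-4,2,6,9,12):
    p,R,n=pose(about(a,d=d),a);q,e=ik(p,R,q);print(a,np.round(about(a,d=d),1),q.round(1),round(e,2))
E
```

```text
pre (array([ -2.6, -25.3,  19.3]), array([-0.5362, -0.0007, -0.2516])) grasp (array([ -2.7, -25.4,  79.3]), array([-0.5362, -0.0007, -0.2516]))
[ 38.3  18.3  -9.   16.1 -82.9 -45.4] 2.220446049250313e-13
[ 34.5  21.6 -11.6  17.7 -76.3 -44. ] 2.4702462297909733e-12
d 41.36326872963499
-24 [16.8 32.8] [ 37.2  17.  -20.8  24.7 -66.8 -54.4] 0.0
-14 [10.  35.1] [ 39.5  13.1 -30.5  34.4 -58.2 -67.7] 0.0
-4 [ 2.9 36.3] [ 40.4  10.  -40.5  48.2 -51.1 -84.4] 0.0
2 [-1.4 36.3] [ 39.8   8.7 -46.3  58.6 -48.2 -96. ] 0.0
6 [-4.3 36.1] [  38.7    8.2  -49.8   66.5  -47.  -104.1] 0.0
9 [-6.5 35.9] [  37.6    7.9  -52.2   72.7  -46.5 -110.3] 0.0
12 [-8.6 35.5] [  36.3    7.8  -54.4   79.1  -46.4 -116.5] 0.0
```

```bash
sed -i 's/R,n=tool(phi,a);return M+B/R=tool(phi,a)[0];n=-R[:,2];return M+B/' g.py
python3 - <<'E'
from g import *
S=r.sense();p,R,n=pose((24.4,28.4),-34)
print("pre",rel(S,p+.06*n,R),"grasp",rel(S,p,R),n,R)
q,e=ik(p+.06*n,R,S["joints"]);print(q.round(1),e);q,e=ik(p,R,q);print(q.round(1),e)
d=np.hypot(24.4,33.4)
for a in(-24,-14,-4,2,6,9,12):
    p,R,n=pose(about(a,d=d),a);q,e=ik(p,R,q);print(a,np.round(about(a,d=d),1),q.round(1),round(e,2))
E
```

```text
pre (array([ -7.3, -61.8,  29.4]), array([-0.5362, -0.0007, -0.2516])) grasp (array([ -3.5, -31.5,  81. ]), array([-0.5362, -0.0007, -0.2516])) [0.08598302 0.41858092 0.90410007] [[-0.01957483 -0.99610429 -0.08598302]
 [-0.90657582  0.05394708 -0.41858092]
 [ 0.42158878  0.06975647 -0.90410007]]
[ 35.9  21.3  -3.6  16.8 -84.6 -42.6] 2.220446049250313e-13
[ 34.2  22.  -10.7  17.8 -76.6 -43.5] 3.608224830031759e-13
-24 [16.8 32.8] [ 36.9  17.3 -20.2  24.7 -67.  -54. ] 0.0
-14 [10.  35.1] [ 39.3  13.2 -30.2  34.4 -58.3 -67.4] 0.0
-4 [ 2.9 36.3] [ 40.3  10.1 -40.4  48.1 -51.2 -84.3] 0.0
2 [-1.4 36.3] [ 39.8   8.7 -46.3  58.6 -48.2 -96. ] 0.0
6 [-4.3 36.1] [  38.8    8.1  -49.9   66.5  -47.  -104.3] 0.0
9 [-6.5 35.9] [  37.7    7.8  -52.4   72.8  -46.5 -110.6] 0.0
12 [-8.6 35.5] [  36.4    7.7  -54.7   79.2  -46.4 -116.9] 0.0
```

move_arm(
  series=[
    {"grip": 1, "xyz": [-2, -15, -15], "angular": [-0.1, 0, -0.05]},
    {"grip": 1, "xyz": [-4, -30, -10], "angular": [-0.2, 0, -0.1]},
    {"grip": 1, "xyz": [-6, -45, 0], "angular": [-0.32, 0, -0.15]},
    {"grip": 1, "xyz": [-7, -55, 15], "angular": [-0.43, 0, -0.2]},
    {"grip": 1, "xyz": [-7, -62, 29], "angular": [-0.536, -0.001, -0.252]},
    {"grip": 0.8, "xyz": [-7, -62, 29], "angular": [-0.536, -0.001, -0.252]},
    {"grip": 0.8, "xyz": [-7, -62, 29], "angular": [-0.536, -0.001, -0.252]},
    {"grip": 0.8, "xyz": [-7, -62, 29], "angular": [-0.536, -0.001, -0.252]},
  ],
)

```text
time_s: 9.05
tcp_pos: [0.5568, 0.1148, 0.2979]
ee_rot: [[-0.019, -0.996, -0.085], [-0.906, 0.053, -0.419], [0.422, 0.069, -0.904]]
wrist_force: [-0.2, 0.4, 0.4]
gripper_width: 0.839
gripper_force: 0.0
```

```bash
python3 - <<'E'
from g import *
S=r.sense();p,R,n=pose((24.4,28.4),-34);print(S["joints"],S["wrist_force"]);print("grasp",rel(S,p,R))
w=wrist(r,"w7");E=M+B@[.0322,0,.040];u=proj(w,E);print(u,proj(w,M+B@[.0095,0,.009]))
x,y=np.round(u).astype(int)-[45,45]
hv=cv2.cvtColor(w["img"],cv2.COLOR_RGB2HSV);print(x,y)
cv2.imwrite("pics/w7.png",cv2.resize(w["img"][y:y+90,x:x+120],(800,600),interpolation=cv2.INTER_CUBIC)[:,:,::-1])
E
```

```text
[ 35.99621692  21.19241583  -3.63404369  16.90141411 -84.62111485
 -42.64689995] [-0.22230484  0.40771178  0.43970112]
grasp (array([-0.2, -0.6, 60.8]), array([-0.0014, -0.0007,  0.0007]))
[315.53831208 212.31740506] [317.37485045 217.80082676]
271 167
```

View pics/w7.png

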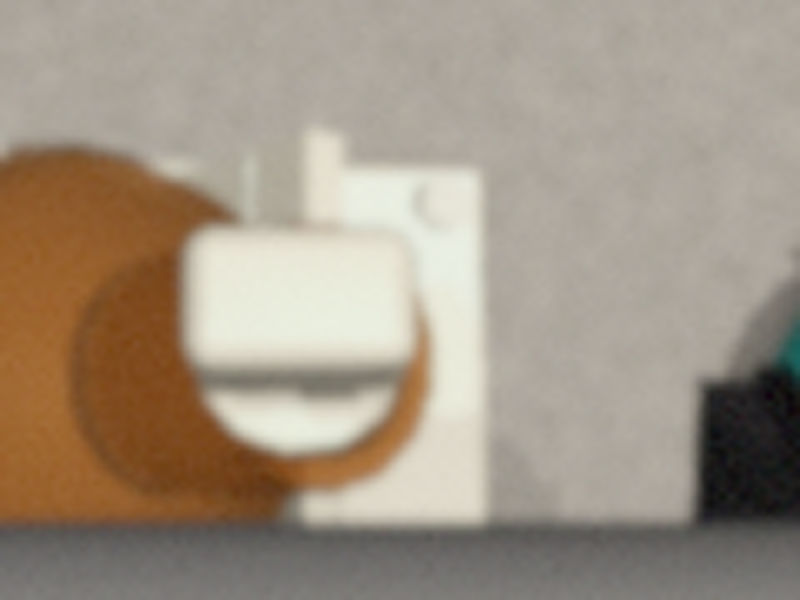

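The end face is centred at (300,295) in the crop, which is pixel (316,211) against a predicted (315.5,212). The collar is concentric behind it, so position and lean are right. I'll go down and grip.

move_arm(
  series=[
    {"grip": 0.8, "xyz": [0, 0, 15], "angular": [0, 0, 0]},
    {"grip": 0.8, "xyz": [0, 0, 30], "angular": [0, 0, 0]},
    {"grip": 0.8, "xyz": [0, 0, 45], "angular": [0, 0, 0]},
    {"grip": 0.8, "xyz": [0, 0, 60], "angular": [0, 0, 0]},
    {"grip": 0.6, "xyz": [0, 0, 60], "angular": [0, 0, 0]},
    {"grip": 0.2, "xyz": [0, 0, 60], "angular": [0, 0, 0]},
    {"grip": 0, "xyz": [0, 0, 60], "angular": [0, 0, 0]},
    {"grip": 0, "xyz": [0, 0, 60], "angular": [0, 0, 0]},
    {"grip": 0, "xyz": [0, 0, 60], "angular": [0, 0, 0]},
    {"grip": 0, "xyz": [0, 0, 60], "angular": [0, 0, 0]},
  ],
)

```text
time_s: 10.1
tcp_pos: [0.5523, 0.0905, 0.243]
ee_rot: [[-0.018, -0.996, -0.086], [-0.906, 0.052, -0.419], [0.422, 0.07, -0.904]]
wrist_force: [-0.5, 0.4, 0.6]
gripper_width: 0.336
gripper_force: 0.0
```

move_arm(
  series=[
    {"grip": 0, "xyz": [0, 0, 0], "angular": [0, 0, 0]},
    {"grip": 0, "xyz": [0, 0, 0], "angular": [0, 0, 0]},
    {"grip": 0, "xyz": [0, 0, 0], "angular": [0, 0, 0]},
  ],
)

```text
time_s: 10.4
tcp_pos: [0.5524, 0.0904, 0.2429]
ee_rot: [[-0.018, -0.996, -0.086], [-0.906, 0.052, -0.419], [0.422, 0.07, -0.904]]
wrist_force: [0.5, 0.2, 1.2]
gripper_width: 0.3
gripper_force: 30.0
```

```bash
python3 st.py; python3 - <<'E'
from g import *
S=r.sense();d=np.hypot(24.4,33.4)
# rows relative to nominal start pose
p0,R0,n=pose((24.4,28.4),-34);N=dict(tcp_pos=p0,ee_rot=R0);print(rel(S,p0,R0))
for a in(-30,-26,-22,-18,-14,-10,-6,-2,2,6,9):
    p,R,n=pose(about(a,d=d),a);x,w=rel(N,p,R);print(a,x,w)
E
```

```text
t 10.4 tcp in mouth [30.7  6.1 37.4] tilt far+ 33.98 F(bottle) [1.  0.2 0.8] M [ 0.86 -0.04 -0.55] w 26.121715242657277 30.000115314905997
(array([0.9, 0.2, 0.5]), array([-0.0003, -0.0008,  0.0015]))
-30 [-0.   5.2  0.1] [ 0.0633 -0.      0.0295]
-26 [-0.2  8.8  0.4] [ 0.1265 -0.      0.059 ]
-22 [-0.5 12.4  1. ] [ 0.1898 -0.      0.0885]
-18 [-0.8 16.   1.8] [ 0.2531 -0.      0.118 ]
-14 [-1.3 19.4  2.8] [ 0.3164 -0.      0.1475]
-10 [-1.9 22.8  4.1] [0.3796 0.     0.177 ]
-6 [-2.6 26.1  5.5] [ 0.4429 -0.      0.2065]
-2 [-3.3 29.2  7.2] [ 0.5062 -0.      0.236 ]
2 [-4.2 32.3  9. ] [0.5694 0.     0.2655]
6 [-5.2 35.1 11.1] [0.6327 0.     0.295 ]
9 [-5.9 37.2 12.7] [ 0.6802 -0.      0.3172]
```

move_arm(
  series=[
    {"grip": 0, "xyz": [0, 3.7, 0.1], "angular": [0.063, 0, 0.03]},
    {"grip": 0, "xyz": [-0.2, 7.4, 0.4], "angular": [0.127, 0, 0.059]},
    {"grip": 0, "xyz": [-0.5, 11, 1.0], "angular": [0.19, 0, 0.089]},
    {"grip": 0, "xyz": [-0.8, 14.7, 1.8], "angular": [0.253, 0, 0.118]},
    {"grip": 0, "xyz": [-1.3, 18.2, 2.8], "angular": [0.316, 0, 0.148]},
    {"grip": 0, "xyz": [-1.3, 18.2, 2.8], "angular": [0.316, 0, 0.148]},
  ],
)

```text
time_s: 11.0
tcp_pos: [0.5333, 0.0913, 0.2407]
ee_rot: [[-0.162, -0.96, 0.228], [-0.899, 0.048, -0.435], [0.407, -0.275, -0.871]]
wrist_force: [2.7, -0.3, -3.3]
gripper_width: 0.295
gripper_force: 30.0
```

```bash
python3 st.py; python3 - <<'E'
from g import *
S=r.sense();d=np.hypot(24.4,33.4);print(S["joints"].round(1))
p0,R0,n=pose(about(-14,d=d),-14);N=dict(tcp_pos=p0,ee_rot=R0);print(rel(S,p0,R0))
for a in(-10,-6,-2,2,6,9):
    p,R,n=pose(about(a,d=d),a);x,w=rel(N,p,R);print(a,x,w)
E
```

```text
t 11.0 tcp in mouth [13.   5.9 45.1] tilt far+ 13.92 F(bottle) [ 0.7 -0.1 -4.3] M [ 1.37 -0.03 -0.4 ] w 25.65885624400235 29.999561282456852
[ 39.3  13.3 -30.1  34.5 -58.2 -67.3]
(array([ 1. ,  0.5, -0.1]), array([-0.0013,  0.0008,  0.0034]))
-10 [-0.1  3.6  0.1] [0.0633 0.     0.0295]
-6 [-0.2  7.3  0.5] [0.1265 0.     0.059 ]
-2 [-0.5 10.9  1. ] [ 0.1898 -0.      0.0885]
2 [-0.9 14.4  1.8] [0.2531 0.     0.118 ]
6 [-1.3 17.9  2.9] [0.3164 0.     0.1475]
9 [-1.8 20.4  3.8] [0.3638 0.     0.1696]
```

move_arm(
  series=[
    {"grip": 0, "xyz": [-0.1, 3.6, 0.5], "angular": [0.063, 0, 0.03]},
    {"grip": 0, "xyz": [-0.2, 7.3, 1.0], "angular": [0.127, 0, 0.059]},
    {"grip": 0, "xyz": [-0.5, 10.9, 1.6], "angular": [0.19, 0, 0.089]},
    {"grip": 0, "xyz": [-0.9, 14.4, 2.5], "angular": [0.253, 0, 0.118]},
    {"grip": 0, "xyz": [-0.9, 14.4, 2.5], "angular": [0.253, 0, 0.118]},
  ],
)

```text
time_s: 11.5
tcp_pos: [0.5207, 0.0913, 0.2349]
ee_rot: [[-0.27, -0.848, 0.457], [-0.893, 0.043, -0.449], [0.361, -0.529, -0.768]]
wrist_force: [-3.7, 3.7, 2.6]
gripper_width: 0.3
gripper_force: 30.0
```

```bash
python3 st.py
```

```text
t 11.5 tcp in mouth [-0.8  5.2 46.2] tilt far+ -2.01 F(bottle) [-2.1  3.5  4.2] M [ 1.06  1.85 -0.88] w 26.11530535287393 30.001387452939525
```

move_arm(
  series=[
    {"grip": 0, "xyz": [-0.1, 3.6, 0.1], "angular": [0.063, 0, 0.03]},
    {"grip": 0, "xyz": [-0.2, 7.3, 0.5], "angular": [0.127, 0, 0.059]},
    {"grip": 0, "xyz": [-0.2, 7.3, 0.5], "angular": [0.127, 0, 0.059]},
  ],
)

```text
time_s: 11.8
tcp_pos: [0.5156, 0.0916, 0.231]
ee_rot: [[-0.319, -0.765, 0.559], [-0.89, 0.039, -0.455], [0.327, -0.642, -0.693]]
wrist_force: [-5.2, 3.8, 4.9]
gripper_width: 0.296
gripper_force: 30.0
```

```bash
python3 st.py;python3 - <<'E'
from g import *
S=r.sense();print(S["joints"].round(1))
E
```

```text
t 11.8 tcp in mouth [-7.1  5.2 45.4] tilt far+ -10.04 F(bottle) [-2.3  3.6  6.9] M [ 0.78  1.91 -0.79] w 25.75756513342438 30.00167060061358
[  37.1    8.   -53.    75.   -46.4 -112.5]
```

move_arm(
  series=[
    {"grip": 0, "xyz": [-0.1, 2.6, 0.1], "angular": [0.047, 0, 0.022]},
    {"grip": 0, "xyz": [-0.1, 2.6, 0.1], "angular": [0.047, 0, 0.022]},
  ],
)

```text
time_s: 12.0
tcp_pos: [0.5142, 0.0917, 0.2294]
ee_rot: [[-0.337, -0.731, 0.593], [-0.889, 0.038, -0.457], [0.312, -0.681, -0.663]]
wrist_force: [-2.5, 2.7, 2.6]
gripper_width: 0.299
gripper_force: 30.0
```

```bash
python3 st.py;python3 - <<'E'
from g import *
d=41.3
p0,R0,n=pose(about(13,d=d),13);N=dict(tcp_pos=p0,ee_rot=R0)
for a,h in((8,.4),(3,.8),(-2,1.2),(-7,1.6),(-7,1.6)):
    p,R,n=pose(about(a,h,d=d),a);print(a,h,*rel(N,p,R))
E
```

```text
t 12.0 tcp in mouth [-9.2  5.3 44.8] tilt far+ -12.96 F(bottle) [-0.9  2.5  3.6] M [ 0.93  1.12 -0.4 ] w 25.971962928401144 30.000864614266902
8 0.4 [ 0.1 -4.6 -0.2] [-0.0791 -0.     -0.0369]
3 0.8 [-0.  -9.2  0. ] [-0.1582  0.     -0.0738]
-2 1.2 [ -0.3 -13.8   0.6] [-0.2373 -0.     -0.1106]
-7 1.6 [ -0.7 -18.4   1.5] [-0.3164 -0.     -0.1475]
-7 1.6 [ -0.7 -18.4   1.5] [-0.3164 -0.     -0.1475]
```

move_arm(
  series=[
    {"grip": 0, "xyz": [0.1, -4.6, -0.2], "angular": [-0.079, 0, -0.037]},
    {"grip": 0, "xyz": [0, -9.2, 0], "angular": [-0.158, 0, -0.074]},
    {"grip": 0, "xyz": [-0.3, -13.8, 0.6], "angular": [-0.237, 0, -0.111]},
    {"grip": 0, "xyz": [-0.7, -18.4, 1.5], "angular": [-0.316, 0, -0.148]},
  ],
)

```text
time_s: 12.4
tcp_pos: [0.5272, 0.0924, 0.2392]
ee_rot: [[-0.208, -0.923, 0.324], [-0.898, 0.049, -0.438], [0.388, -0.382, -0.839]]
wrist_force: [6.9, -3.1, -0.9]
gripper_width: 0.295
gripper_force: 30.0
```

```bash
python3 st.py;python3 - <<'E'
from g import *
d=42.9
p0,R0,n=pose(about(-7,d=d),-7);N=dict(tcp_pos=p0,ee_rot=R0)
for a,h in((-3,.6),(2,1.2),(7,1.8),(7,1.8),(2,2.4),(-3,3),(-7,3.5)):
    p,R,n=pose(about(a,h,d=d),a);print(a,h,*rel(N,p,R))
E
```

```text
t 12.4 tcp in mouth [ 6.9  6.7 46.8] tilt far+ 7.51 F(bottle) [ 5.7 -2.7 -4.3] M [ 0.61 -1.25  0.4 ] w 25.633622348485634 30.00309341819957
-3 0.6 [ 0.2  3.8 -0.4] [ 0.0633 -0.      0.0295]
2 1.2 [ 0.2  8.6 -0.5] [0.1424 0.     0.0664]
7 1.8 [ 0.1 13.4 -0.1] [0.2215 0.     0.1033]
7 1.8 [ 0.1 13.4 -0.1] [0.2215 0.     0.1033]
2 2.4 [ 0.7  8.8 -1.5] [0.1424 0.     0.0664]
-3 3 [ 1.2  4.  -2.6] [ 0.0633 -0.      0.0295]
-7 3.5 [ 1.5  0.  -3.2] [0. 0. 0.]
```

move_arm(
  series=[
    {"grip": 0, "xyz": [0.2, 3.8, -0.2], "angular": [0.063, 0, 0.03]},
    {"grip": 0, "xyz": [0.2, 8.6, -0.1], "angular": [0.142, 0, 0.066]},
    {"grip": 0, "xyz": [0.1, 13.4, 0.7], "angular": [0.222, 0, 0.103]},
    {"grip": 0, "xyz": [0.4, 8.8, -0.5], "angular": [0.142, 0, 0.066]},
    {"grip": 0, "xyz": [0.7, 4, -1.3], "angular": [0.063, 0, 0.03]},
    {"grip": 0, "xyz": [0.9, 0, -1.8], "angular": [0, 0, 0]},
    {"grip": 0, "xyz": [0.9, 0, -1.8], "angular": [0, 0, 0]},
  ],
)

```text
time_s: 13.1
tcp_pos: [0.5253, 0.0906, 0.2399]
ee_rot: [[-0.213, -0.923, 0.321], [-0.895, 0.053, -0.443], [0.392, -0.382, -0.837]]
wrist_force: [-7.9, 0.2, 0.4]
gripper_width: 0.296
gripper_force: 30.0
```

```bash
python3 st.py
```

```text
t 13.1 tcp in mouth [ 5.7  4.7 48.3] tilt far+ 7.64 F(bottle) [-6.6 -0.2  4.2] M [ 0.12  2.88 -1.2 ] w 25.78216970963799 30.00020972569473
```

move_arm(
  series=[
    {"grip": 0, "xyz": [0.2, 3.8, -0.4], "angular": [0.063, 0, 0.03]},
    {"grip": 0, "xyz": [0.2, 8.6, -0.5], "angular": [0.142, 0, 0.066]},
    {"grip": 0, "xyz": [0.1, 13.4, -0.1], "angular": [0.222, 0, 0.103]},
    {"grip": 0, "xyz": [0.7, 8.8, -1.5], "angular": [0.142, 0, 0.066]},
    {"grip": 0, "xyz": [1.2, 4, -2.6], "angular": [0.063, 0, 0.03]},
    {"grip": 0, "xyz": [1.5, 0, -3.2], "angular": [0, 0, 0]},
    {"grip": 0, "xyz": [1.5, 0, -3.2], "angular": [0, 0, 0]},
  ],
)

```text
time_s: 13.8
tcp_pos: [0.5236, 0.09, 0.2426]
ee_rot: [[-0.214, -0.923, 0.321], [-0.894, 0.053, -0.444], [0.393, -0.382, -0.836]]
wrist_force: [-6.2, -0.9, -2.7]
gripper_width: 0.295
gripper_force: 30.0
```

```bash
python3 st.py
```

```text
t 13.8 tcp in mouth [ 5.7  4.1 51.5] tilt far+ 7.62 F(bottle) [-6.7 -1.3  0.8] M [ 0.07  2.53 -1.14] w 25.630743283865968 29.99940049921861
```

move_arm(
  series=[
    {"grip": 0, "xyz": [0.2, 3.8, -0.4], "angular": [0.063, 0, 0.03]},
    {"grip": 0, "xyz": [0.2, 8.6, -0.5], "angular": [0.142, 0, 0.066]},
    {"grip": 0, "xyz": [0.1, 13.4, -0.1], "angular": [0.222, 0, 0.103]},
    {"grip": 0, "xyz": [0.7, 8.8, -1.5], "angular": [0.142, 0, 0.066]},
    {"grip": 0, "xyz": [1.2, 4, -2.6], "angular": [0.063, 0, 0.03]},
    {"grip": 0, "xyz": [1.5, 0, -3.2], "angular": [0, 0, 0]},
    {"grip": 0, "xyz": [1.6, 4, -3.8], "angular": [0.063, 0, 0.03]},
    {"grip": 0, "xyz": [1.6, 8, -3.8], "angular": [0.127, 0, 0.059]},
    {"grip": 0, "xyz": [1.6, 8, -3.8], "angular": [0.127, 0, 0.059]},
  ],
)

```text
time_s: 14.7
tcp_pos: [0.5149, 0.0912, 0.2441]
ee_rot: [[-0.262, -0.858, 0.442], [-0.893, 0.043, -0.447], [0.365, -0.512, -0.778]]
wrist_force: [0.4, -0.4, -0.5]
gripper_width: 0.294
gripper_force: 30.0
```

```bash
python3 st.py; python3 - <<'E'
from g import *
S=r.sense();v=S["ee_rot"].T@bz
for k in(5,20,45,100):print((v*k).round(1))
E
```

```text
t 14.7 tcp in mouth [-1.2  4.8 57.1] tilt far+ -0.89 F(bottle) [ 0.1 -0.4 -0.6] M [ 0.8   1.12 -0.51] w 25.546326021654636 30.000484571792185
[ 2.1 -0.1 -4.5]
[  8.5  -0.3 -18.1]
[ 19.   -0.6 -40.8]
[ 42.3  -1.4 -90.6]
```

Forces are near zero and the rise is about 16 mm, so it's loose. I'll ease it straight out along the bottle axis.

move_arm(
  series=[
    {"grip": 0, "xyz": [1.0, 0, -2.3], "angular": [0, 0, 0]},
    {"grip": 0, "xyz": [2.1, 0, -4.5], "angular": [0, 0, 0]},
    {"grip": 0, "xyz": [3.2, 0, -6.8], "angular": [0, 0, 0]},
    {"grip": 0, "xyz": [3.2, 0, -6.8], "angular": [0, 0, 0]},
  ],
)

```text
time_s: 15.1
tcp_pos: [0.5127, 0.0923, 0.2526]
ee_rot: [[-0.265, -0.856, 0.443], [-0.893, 0.045, -0.448], [0.363, -0.515, -0.776]]
wrist_force: [-0.7, -1.9, 0.4]
gripper_width: 0.297
gripper_force: 30.0
```

```bash
python3 st.py
```

```text
t 15.1 tcp in mouth [ 1.1  5.7 65.6] tilt far+ -1.02 F(bottle) [-0.3 -1.9  0.6] M [ 0.15  1.18 -0.55] w 25.833173984046635 29.999938434921205
```

move_arm(
  series=[
    {"grip": 0, "xyz": [2.1, 0, -4.5], "angular": [0, 0, 0]},
    {"grip": 0, "xyz": [4.2, 0, -9], "angular": [0, 0, 0]},
    {"grip": 0, "xyz": [6.4, 0, -13.6], "angular": [0, 0, 0]},
    {"grip": 0, "xyz": [8.5, 0, -18.1], "angular": [0, 0, 0]},
    {"grip": 0, "xyz": [13, 0, -28], "angular": [0, 0, 0]},
    {"grip": 0, "xyz": [19, 0, -41], "angular": [0, 0, 0]},
    {"grip": 0, "xyz": [25, 0, -54], "angular": [0, 0, 0]},
    {"grip": 0, "xyz": [25, 0, -54], "angular": [0, 0, 0]},
  ],
)

```text
time_s: 15.9
tcp_pos: [0.482, 0.095, 0.3051]
ee_rot: [[-0.264, -0.855, 0.447], [-0.895, 0.045, -0.444], [0.36, -0.517, -0.777]]
wrist_force: [1.2, 0.7, -1.0]
gripper_width: 0.296
gripper_force: 30.0
```

```bash
python3 st.py; python3 - <<'E'
from g import *
# dish centre: triangulate rim ellipse centres in top and scene; blue mask hull, pre-move pictures
for n,box in(("top0.npz",(180,190,260,265)),("scene0.npz",(355,165,415,222))):
    c=load(n);x0,y0,x1,y1=box;hv=cv2.cvtColor(c["img"][y0:y1,x0:x1],cv2.COLOR_RGB2HSV)
    m=cv2.inRange(hv,(95,60,20),(125,255,255));k=max(cv2.findContours(m,0,1)[0],key=cv2.contourArea)
    h=cv2.convexHull(k)[:,0]+[x0,y0];print(n,h.min(0),h.max(0))
    # rim points: intersect hull px with z=.045, fit circle
    for z in(.045,):
        P_=np.array([plane(c,p.astype(float),z)[:2] for p in h]);
        f_=least_squares(lambda q:np.hypot(*(P_-q[:2]).T)-q[2],[.468,.26,.07],loss="soft_l1",f_scale=.002);print(z,f_.x.round(4),np.abs(f_.fun).max())
S=r.sense()
Rd=tool(25,0)[0];print(S["joints"].round(1))
E
```

```text
t 15.9 tcp in mouth [  0.7   6.8 126.6] tilt far+ -1.18 F(bottle) [ 0.5  0.8 -1.4] M [ 0.89  1.13 -0.46] w 25.78163321787862 29.99975059647113
top0.npz [189 199] [245 254]
0.045 [0.4725 0.2634 0.0691] 0.0012038735436725179
scene0.npz [364 185] [405 207]
0.045 [0.4944 0.2558 0.0513] 0.019385723835600784
[ 46.7   1.6 -41.4  47.4 -58.9 -86.5]
```

Stopper is out. The dish centre comes to about (0.472, 0.263) with a fitted radius of 69 mm against the stated 70. I'll check the placing postures, with the stopper laid over to 55° and the plug end lowest.

```bash
cat > pl.py <<'E'
from g import *
DC=np.array([.472,.262,.005])
def place(az,beta=55,lift=0):
    e=np.array([np.cos(np.radians(az)),np.sin(np.radians(az)),0]);u=np.array([0,0,1.])
    b=np.radians(beta);g=np.radians(beta-25)
    s=np.sin(b)*e+np.cos(b)*u;n=np.sin(g)*e+np.cos(g)*u;X=np.cos(g)*e-np.sin(g)*u
    R=np.c_[X,np.cross(-n,X),-n]
    mid=DC-.008*e;org=mid-.032*np.sin(b)*e;org[2]=DC[2]+.0075*np.sin(b)+lift
    return org+.064*s+.012*n,R,n,s
E
python3 - <<'E'
from pl import *
S=r.sense()
for az in range(-180,180,30):
    p,R,n,s=place(az,lift=.12);best=None
    for q0 in(S["joints"],S["joints"]*[1,1,1,0,1,0],[30,20,0,0,-70,90],[30,20,0,0,-70,-150]):
        q,e=ik(p,R,np.array(q0,float))
        if e<.5 and (best is None or np.abs(q-S["joints"]).max()<np.abs(best-S["joints"]).max()):best=q
    if best is not None:
        q2,e2=ik(place(az)[0],R,best)
        A=fk(np.r_[q2],P);wr=place(az)[0]+n*.2815
        print(az,best.round(0),q2.round(0),round(e2,2),"tcp",place(az)[0].round(3),"wrist",wr.round(3))
E
```

```text
-180 [ 47.   7. -55.  74. -22. 155.] [ 32.  19. -58. 118. -19. 122.] 16.86 tcp [0.448 0.262 0.058] wrist [0.307 0.262 0.302]
-120 [ 38.   8. -28. -23. -28. -50.] [ 34.  20. -29. -43. -19. -25.] 0.0 tcp [0.46  0.241 0.058] wrist [0.39  0.119 0.302]
-90 [ 27.  14. -15. -35. -51.  -8.] [ 26.  25. -19. -43. -41.   7.] 0.0 tcp [0.472 0.238 0.058] wrist [0.472 0.097 0.302]
-60 [ 26.  22.  -4. -32. -69.  17.] [ 25.  31.  -9. -36. -58.  26.] 0.0 tcp [0.484 0.241 0.058] wrist [0.554 0.119 0.302]
-30 [ 29.  28.   4. -26. -83.  38.] [ 29.  36.  -1. -27. -71.  44.] 0.0 tcp [0.493 0.25  0.058] wrist [0.615 0.18  0.302]
0 [ 35.  33.   9. -17. -91.  58.] [ 35.  40.   3. -17. -79.  62.] 0.0 tcp [0.496 0.262 0.058] wrist [0.637 0.262 0.302]
30 [ 42.  34.   7.  -6. -93.  79.] [ 42.  41.   2.  -6. -80.  80.] 0.0 tcp [0.493 0.274 0.058] wrist [0.615 0.344 0.302]
60 [ 50.  33.   0.   5. -87.  99.] [ 50.  40.  -6.   5. -74.  98.] 0.0 tcp [0.484 0.283 0.058] wrist [0.554 0.405 0.302]
90 [ 56.  28. -12.  17. -76. 116.] [ 56.  36. -19.  18. -62. 111.] 0.0 tcp [0.472 0.286 0.058] wrist [0.472 0.427 0.302]
120 [ 60.  21. -27.  29. -61. 131.] [ 59.  30. -35.  37. -46. 120.] 0.0 tcp [0.46  0.283 0.058] wrist [0.39  0.405 0.302]
150 [ 60.  14. -43.  46. -44. 143.] [ 51.  24. -53.  76. -31. 116.] 0.0 tcp [0.451 0.274 0.058] wrist [0.329 0.344 0.302]
```

```bash
cat >> pl.py <<'E'
def path(az,n,lift=.2):
    S=r.sense();p,R,_,_=place(az,lift=lift);q,e=ik(p,R,np.array([56,25,-10,17,-78,115.]));print("goal",q.round(1),e)
    N=dict(tcp_pos=S["tcp_pos"],ee_rot=S["ee_rot"]);
    for i in range(1,n+1):
        qi=S["joints"]+(q-S["joints"])*i/n;x,Q=fk(qi,P);a,b=rel(N,x,Q);print(i,a,b,"tcp",x.round(3),"tool z",Q[:,2].round(2), "s",(np.sin(np.radians(25))*Q[:,0]-np.cos(np.radians(25))*Q[:,2]).round(2))
        N=dict(tcp_pos=x,ee_rot=Q)
E
python3 - <<'E'
from pl import *
path(90,5)
E
```

```text
goal [ 56.1  24.1  -6.2  16.3 -85.5 118.9] 5.421890995317596e-13
1 [-29.1  -7.   -7.3] [-0.0833  0.012  -0.6634] tcp [0.492 0.124 0.304] tool z [ 0.37 -0.47 -0.8 ] s [-0.2   0.12  0.97]
2 [-27.6 -19.   -9.7] [-0.0725 -0.0539 -0.6752] tcp [0.496 0.158 0.298] tool z [ 0.29 -0.49 -0.82] s [0.09 0.31 0.95]
3 [-19.  -33.6 -11.3] [-0.0165 -0.0945 -0.6882] tcp [0.494 0.197 0.287] tool z [ 0.2  -0.5  -0.84] s [0.23 0.55 0.8 ]
4 [  0.6 -44.2 -11.9] [ 0.0539 -0.0846 -0.702 ] tcp [0.486 0.24  0.274] tool z [ 0.1  -0.5  -0.86] s [0.19 0.75 0.64]
5 [ 27.7 -41.1 -11.3] [ 0.0994 -0.0286 -0.7165] tcp [0.472 0.286 0.258] tool z [ 0.   -0.5  -0.87] s [-0.    0.82  0.57]
```

move_arm(
  series=[
    {"grip": 0, "xyz": [-6, -1, -4], "angular": [-0.017, 0.002, -0.13]},
    {"grip": 0, "xyz": [-12, -3, -7], "angular": [-0.033, 0.005, -0.265]},
    {"grip": 0, "xyz": [-18, -4, -7], "angular": [-0.05, 0.007, -0.4]},
    {"grip": 0, "xyz": [-24, -6, -7], "angular": [-0.067, 0.01, -0.53]},
    {"grip": 0, "xyz": [-29, -7, -7], "angular": [-0.083, 0.012, -0.663]},
    {"grip": 0, "xyz": [-29, -7, -7], "angular": [-0.083, 0.012, -0.663]},
  ],
)

```text
time_s: 16.5
tcp_pos: [0.4931, 0.1236, 0.301]
ee_rot: [[0.326, -0.87, 0.369], [-0.738, -0.478, -0.476], [0.591, -0.117, -0.798]]
wrist_force: [-0.5, 0.4, -1.2]
gripper_width: 0.295
gripper_force: 30.0
```

move_arm(
  series=[
    {"grip": 0, "xyz": [-6, -4, -2], "angular": [-0.015, -0.01, -0.135]},
    {"grip": 0, "xyz": [-11, -8, -4], "angular": [-0.03, -0.02, -0.27]},
    {"grip": 0, "xyz": [-17, -11, -6], "angular": [-0.044, -0.032, -0.405]},
    {"grip": 0, "xyz": [-22, -15, -8], "angular": [-0.058, -0.043, -0.54]},
    {"grip": 0, "xyz": [-28, -19, -10], "angular": [-0.073, -0.054, -0.675]},
    {"grip": 0, "xyz": [-28, -19, -10], "angular": [-0.073, -0.054, -0.675]},
  ],
)

```text
time_s: 17.1
tcp_pos: [0.4966, 0.158, 0.2947]
ee_rot: [[0.821, -0.494, 0.286], [-0.315, -0.809, -0.496], [0.476, 0.317, -0.82]]
wrist_force: [0.0, 0.0, -0.6]
gripper_width: 0.296
gripper_force: 30.0
```

```bash
python3 st.py; python3 - <<'E'
from pl import *
print(r.sense()["joints"].round(1));path(90,3)
E
```

```text
t 17.1 tcp in mouth [  5.2  70.5 111.9] tilt far+ 9.18 F(bottle) [-0.3  0.  -0.5] M [ 0.91  0.89 -0.54] w 25.759362441117847 29.998251311481
[ 50.4  10.9 -27.4  34.9 -69.4  -4.6]
goal [ 56.1  24.1  -6.2  16.3 -85.5 118.9] 5.421890995317596e-13
1 [-18.6 -33.2 -12.2] [-0.0156 -0.0934 -0.6886] tcp [0.494 0.197 0.285] tool z [ 0.2  -0.5  -0.84] s [0.23 0.55 0.8 ]
2 [  0.5 -43.7 -12.8] [ 0.0542 -0.0832 -0.7027] tcp [0.486 0.24  0.273] tool z [ 0.1  -0.51 -0.86] s [0.19 0.75 0.64]
3 [ 27.3 -40.8 -12.3] [ 0.0989 -0.027  -0.7174] tcp [0.472 0.286 0.258] tool z [ 0.   -0.5  -0.87] s [-0.    0.82  0.57]
```

move_arm(
  series=[
    {"grip": 0, "xyz": [-4, -7, -2], "angular": [-0.003, -0.019, -0.138]},
    {"grip": 0, "xyz": [-7, -13, -5], "angular": [-0.006, -0.037, -0.275]},
    {"grip": 0, "xyz": [-11, -20, -7], "angular": [-0.01, -0.056, -0.413]},
    {"grip": 0, "xyz": [-15, -27, -10], "angular": [-0.013, -0.075, -0.55]},
    {"grip": 0, "xyz": [-19, -33, -12], "angular": [-0.016, -0.093, -0.689]},
    {"grip": 0, "xyz": [-19, -33, -12], "angular": [-0.016, -0.093, -0.689]},
  ],
)

```text
time_s: 17.7
tcp_pos: [0.4936, 0.1962, 0.285]
ee_rot: [[0.97, 0.143, 0.196], [0.225, -0.833, -0.505], [0.091, 0.534, -0.84]]
wrist_force: [0.5, -0.4, -0.5]
gripper_width: 0.298
gripper_force: 30.0
```

move_arm(
  series=[
    {"grip": 0, "xyz": [0, -9, -3], "angular": [0.011, -0.017, -0.14]},
    {"grip": 0, "xyz": [0, -17, -5], "angular": [0.022, -0.033, -0.28]},
    {"grip": 0, "xyz": [0, -26, -8], "angular": [0.033, -0.05, -0.42]},
    {"grip": 0, "xyz": [0, -35, -10], "angular": [0.043, -0.067, -0.56]},
    {"grip": 0, "xyz": [0, -44, -13], "angular": [0.054, -0.083, -0.703]},
    {"grip": 0, "xyz": [0, -44, -13], "angular": [0.054, -0.083, -0.703]},
  ],
)

```text
time_s: 18.3
tcp_pos: [0.4845, 0.2392, 0.2725]
ee_rot: [[0.657, 0.747, 0.1], [0.68, -0.53, -0.507], [-0.325, 0.401, -0.856]]
wrist_force: [1.3, 0.1, 0.2]
gripper_width: 0.295
gripper_force: 30.0
```

move_arm(
  series=[
    {"grip": 0, "xyz": [5, -8, -2], "angular": [0.02, -0.005, -0.143]},
    {"grip": 0, "xyz": [11, -16, -5], "angular": [0.04, -0.011, -0.287]},
    {"grip": 0, "xyz": [16, -24, -7], "angular": [0.059, -0.016, -0.43]},
    {"grip": 0, "xyz": [22, -33, -10], "angular": [0.079, -0.022, -0.574]},
    {"grip": 0, "xyz": [27, -41, -12], "angular": [0.099, -0.027, -0.717]},
    {"grip": 0, "xyz": [27, -41, -12], "angular": [0.099, -0.027, -0.717]},
    {"grip": 0, "xyz": [27, -41, -12], "angular": [0.099, -0.027, -0.717]},
  ],
)

```text
time_s: 19.0
tcp_pos: [0.4701, 0.2844, 0.2581]
ee_rot: [[0.005, 1.0, 0.001], [0.865, -0.004, -0.502], [-0.502, 0.003, -0.865]]
wrist_force: [0.3, -0.7, -0.6]
gripper_width: 0.297
gripper_force: 30.0
```

```bash
python3 st.py; python3 - <<'E'
from pl import *
S=r.sense();print(S["joints"].round(1),S["tcp_pos"])
for l in(.1,.05,.01,0,-.004):print(l,rel(S,place(90,lift=l)[0],place(90)[1]))
t=r.capture("top");x0,y0,x1,y1=180,190,260,265;hv=cv2.cvtColor(t["img"],cv2.COLOR_RGB2HSV);np.savez("top8.npz",**t)
w=wrist(r,"w8");hv=cv2.cvtColor(w["img"],cv2.COLOR_RGB2HSV);m=cv2.inRange(hv,(95,60,40),(125,255,255));k=max(cv2.findContours(m,0,1)[0],key=cv2.contourArea);print("wrist blue",cv2.boundingRect(k),cv2.contourArea(k),"centre pred",proj(w,DC),proj(w,DC+[0,0,.04]),"edges",[proj(w,DC+np.array(d)).round(0) for d in((.07,0,.04),(-.07,0,.04),(0,.07,.04),(0,-.07,.04))])
E
```

```text
t 19.0 tcp in mouth [-42.  195.3  96.8] tilt far+ 28.16 F(bottle) [-0.  -0.7 -0.7] M [ 0.89  0.05 -0.52] w 25.88137516846433 29.999917605891824
[ 56.2  23.9  -6.6  16.3 -85.4 118.5] [0.4701283  0.28442586 0.25806666]
0.1 (array([51.6,  1.6, 85.5]), array([ 0.0007,  0.0018, -0.0048]))
0.05 (array([ 76.7,   1.4, 128.7]), array([ 0.0007,  0.0018, -0.0048]))
0.01 (array([ 96.8,   1.3, 163.3]), array([ 0.0007,  0.0018, -0.0048]))
0 (array([101.8,   1.3, 172. ]), array([ 0.0007,  0.0018, -0.0048]))
-0.004 (array([103.8,   1.3, 175.4]), array([ 0.0007,  0.0018, -0.0048]))
wrist blue (257, 25, 123, 129) 12158.0 centre pred [317.57666873  92.00104663] [317.75518436 107.34388662] edges [array([379., 107.]), array([256., 108.]), array([318.,  39.]), array([318., 157.])]
```

The wrist view's blue outline spans x 257–380 against a predicted 256–379, so the dish position and height are confirmed from two views. Lowering.

move_arm(
  series=[
    {"grip": 0, "xyz": [13, 0, 21], "angular": [0, 0, 0]},
    {"grip": 0, "xyz": [26, 1, 43], "angular": [0, 0, 0]},
    {"grip": 0, "xyz": [39, 1, 64], "angular": [0, 0, 0]},
    {"grip": 0, "xyz": [52, 1, 86], "angular": [0, 0, 0]},
    {"grip": 0, "xyz": [64, 1, 107], "angular": [0, 0, 0]},
    {"grip": 0, "xyz": [77, 1, 129], "angular": [0, 0, 0]},
    {"grip": 0, "xyz": [87, 1, 146], "angular": [0, 0, 0]},
    {"grip": 0, "xyz": [94, 1, 158], "angular": [0, 0, 0]},
    {"grip": 0, "xyz": [97, 1, 163], "angular": [0, 0, 0]},
    {"grip": 0, "xyz": [97, 1, 163], "angular": [0, 0, 0]},
  ],
)

```text
time_s: 20.1
tcp_pos: [0.471, 0.2872, 0.0681]
ee_rot: [[-0.001, 1.0, -0.0], [0.865, 0.001, -0.502], [-0.502, -0.001, -0.865]]
wrist_force: [0.7, -0.3, -0.7]
gripper_width: 0.296
gripper_force: 30.0
```

move_arm(
  series=[
    {"grip": 0, "xyz": [1, 0, 1.7], "angular": [0, 0, 0]},
    {"grip": 0, "xyz": [2, 0, 3.5], "angular": [0, 0, 0]},
    {"grip": 0, "xyz": [3, 0, 5.2], "angular": [0, 0, 0]},
    {"grip": 0, "xyz": [3, 0, 5.2], "angular": [0, 0, 0]},
  ],
)

```text
time_s: 20.5
tcp_pos: [0.471, 0.2875, 0.0624]
ee_rot: [[-0.002, 1.0, 0.0], [0.865, 0.002, -0.501], [-0.501, -0.001, -0.865]]
wrist_force: [0.1, -0.9, -0.9]
gripper_width: 0.298
gripper_force: 30.0
```

```bash
python3 -c "
from pl import *
S=r.sense();print(S['tcp_pos'],S['wrist_force'],S['moment'],rel(S,place(90)[0],place(90)[1]))"
```

```text
[0.47098322 0.2874895  0.06239885] [ 0.14054966 -0.88644337 -0.86956662] [ 1.05078191 -0.02364013 -0.0110089 ] (array([1. , 1. , 4.2]), array([0.0003, 0.0011, 0.002 ]))
```

Continue 4–6 mm further down in small steps until it touches.

move_arm(
  series=[
    {"grip": 0, "xyz": [0.5, 0, 0.9], "angular": [0, 0, 0]},
    {"grip": 0, "xyz": [1, 0, 1.7], "angular": [0, 0, 0]},
    {"grip": 0, "xyz": [1.5, 0, 2.6], "angular": [0, 0, 0]},
    {"grip": 0, "xyz": [2, 0, 3.5], "angular": [0, 0, 0]},
    {"grip": 0, "xyz": [2, 0, 3.5], "angular": [0, 0, 0]},
  ],
)

```text
time_s: 21.0
tcp_pos: [0.4709, 0.2874, 0.0581]
ee_rot: [[-0.002, 1.0, 0.0], [0.865, 0.002, -0.501], [-0.501, -0.001, -0.865]]
wrist_force: [0.5, 0.1, -0.7]
gripper_width: 0.293
gripper_force: 30.0
```

move_arm(
  series=[
    {"grip": 0, "xyz": [0.5, 0, 0.9], "angular": [0, 0, 0]},
    {"grip": 0, "xyz": [0.5, 0, 0.9], "angular": [0, 0, 0]},
  ],
)

```text
time_s: 21.2
tcp_pos: [0.4709, 0.2874, 0.0571]
ee_rot: [[-0.002, 1.0, 0.0], [0.865, 0.002, -0.501], [-0.501, -0.001, -0.865]]
wrist_force: [-1.3, 0.3, -1.2]
gripper_width: 0.292
gripper_force: 30.0
```

move_arm(
  series=[
    {"grip": 0, "xyz": [0.5, 0, 0.9], "angular": [0, 0, 0]},
    {"grip": 0, "xyz": [1, 0, 1.7], "angular": [0, 0, 0]},
    {"grip": 0, "xyz": [1, 0, 1.7], "angular": [0, 0, 0]},
  ],
)

```text
time_s: 21.5
tcp_pos: [0.4709, 0.2874, 0.0551]
ee_rot: [[-0.002, 1.0, 0.0], [0.865, 0.002, -0.501], [-0.501, -0.001, -0.865]]
wrist_force: [0.2, -0.0, -0.8]
gripper_width: 0.292
gripper_force: 30.0
```

move_arm(
  series=[
    {"grip": 0, "xyz": [0.5, 0, 0.9], "angular": [0, 0, 0]},
    {"grip": 0, "xyz": [1, 0, 1.7], "angular": [0, 0, 0]},
    {"grip": 0, "xyz": [1, 0, 1.7], "angular": [0, 0, 0]},
  ],
)

```text
time_s: 21.8
tcp_pos: [0.4711, 0.2875, 0.0538]
ee_rot: [[-0.002, 1.0, 0.001], [0.865, 0.002, -0.502], [-0.502, -0.001, -0.865]]
wrist_force: [-0.7, 0.8, 3.0]
gripper_width: 0.297
gripper_force: 30.0
```

It touches at 3 N. Opening a little, gently.

move_arm(
  series=[
    {"grip": 0.3, "xyz": [0, 0, 0], "angular": [0, 0, 0]},
    {"grip": 0.32, "xyz": [0, 0, 0], "angular": [0, 0, 0]},
    {"grip": 0.34, "xyz": [0, 0, 0], "angular": [0, 0, 0]},
    {"grip": 0.37, "xyz": [0, 0, 0], "angular": [0, 0, 0]},
    {"grip": 0.4, "xyz": [0, 0, 0], "angular": [0, 0, 0]},
    {"grip": 0.45, "xyz": [0, 0, 0], "angular": [0, 0, 0]},
    {"grip": 0.45, "xyz": [0, 0, 0], "angular": [0, 0, 0]},
    {"grip": 0.45, "xyz": [0, 0, 0], "angular": [0, 0, 0]},
    {"grip": 0.45, "xyz": [0, 0, 0], "angular": [0, 0, 0]},
    {"grip": 0.45, "xyz": [0, 0, 0], "angular": [0, 0, 0]},
  ],
)

```text
time_s: 22.8
tcp_pos: [0.471, 0.2875, 0.0533]
ee_rot: [[-0.002, 1.0, 0.0], [0.865, 0.002, -0.501], [-0.501, -0.001, -0.865]]
wrist_force: [0.1, -0.6, 0.1]
gripper_width: 0.447
gripper_force: 0.0
```

```bash
python3 -c "
from pl import *
S=r.sense();print(S['tcp_pos'],S['wrist_force'],S['gripper_width']*87)"
```

```text
[0.47096167 0.28747945 0.05327288] [ 0.05578839 -0.61213778  0.07024107] 38.87006321738895
```

move_arm(
  series=[
    {"grip": 0.45, "xyz": [0, 0, -10], "angular": [0, 0, 0]},
    {"grip": 0.45, "xyz": [0, 0, -25], "angular": [0, 0, 0]},
    {"grip": 0.45, "xyz": [0, 0, -45], "angular": [0, 0, 0]},
    {"grip": 0.45, "xyz": [0, 0, -75], "angular": [0, 0, 0]},
    {"grip": 0.45, "xyz": [0, 0, -110], "angular": [0, 0, 0]},
    {"grip": 0.45, "xyz": [0, 0, -150], "angular": [0, 0, 0]},
    {"grip": 0.45, "xyz": [0, 0, -150], "angular": [0, 0, 0]},
    {"grip": 0.45, "xyz": [0, 0, -150], "angular": [0, 0, 0]},
  ],
)

```text
time_s: 23.6
tcp_pos: [0.4708, 0.3635, 0.1841]
ee_rot: [[-0.002, 1.0, 0.001], [0.867, 0.003, -0.499], [-0.499, 0.0, -0.867]]
wrist_force: [0.4, -0.9, -1.0]
gripper_width: 0.449
gripper_force: 0.0
```

```bash
python3 - <<'E'
from pl import *
S=r.sense();print(S["tcp_pos"],S["wrist_force"])
w=wrist(r,"w9");t=r.capture("top");s=r.capture("scene");z=load("top0.npz")
hv=cv2.cvtColor(w["img"],cv2.COLOR_RGB2HSV)
m=cv2.inRange(hv,(95,60,40),(125,255,255));k=max(cv2.findContours(m,0,1)[0],key=cv2.contourArea);dm=np.zeros_like(m);cv2.drawContours(dm,[cv2.convexHull(k)],-1,255,-1)
print("blue",cv2.boundingRect(k),"pred",[proj(w,DC+np.array(d)).round(0) for d in((.07,0,.04),(-.07,0,.04),(0,-.07,.04))])
sm=cv2.inRange(hv,(0,0,90),(180,70,255))&cv2.erode(dm,np.ones((5,5)))
c=max(cv2.findContours(sm,0,1)[0],key=cv2.contourArea);R=cv2.minAreaRect(c);print("white",R,cv2.contourArea(c))
for p in cv2.boxPoints(R):print(plane(w,p,.015).round(3))
# bottle neck unmoved? compare top & scene in cradle region and bystanders
d=cv2.absdiff(t["img"],z["img"]).max(2)
for n,(x,y,W,H) in dict(cyl=(195,115,45,45),beaker=(420,125,40,40),cradle=(262,135,62,90)).items():print(n,(d[y:y+H,x:x+W]>40).mean().round(3))
E
```

```text
[0.47081431 0.363527   0.18411741] [ 0.42647115 -0.93111016 -0.95358819]
blue (257, 128, 122, 109) pred [array([378., 203.]), array([256., 203.]), array([317., 240.])]
white ((316.5, 181.5), (59.0, 25.0), 90.0) 1194.5
[0.457 0.312 0.015]
[0.485 0.312 0.015]
[0.488 0.216 0.015]
[0.455 0.216 0.015]
cyl 0.0
beaker 0.0
cradle 0.03
```

The stopper is lying inside the dish (y 0.216–0.312, x≈0.471), the dish and bystanders haven't moved, and the hand is clear. Handing in.

```bash
python3 -c "
from station import r
print(r.finish_job())"
```

```text
the job is handed in; nothing more can be done
None
```

The job is handed in, verdict not shown: after a slip on the first near swing worked it loose, I regripped and rocked the stopper free and laid it in the blue dish, with the bottle looking seated in the last pictures and the cylinder, beaker and dish unmoved (I didn't recheck the reagent bottle).

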